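Pack the shortbread box and build the welcome gift pile

TASK

Make up the guest's welcome gift on the bedside desk: take the tongs from their stand, use them (never the gripper's fingers) to move every shortbread finger from the platter into the open wooden box, lying flat on its bottom, and put the tongs back upright in the stand. Then lay the wooden lid on the box and press it down firmly with the fingers until it sits level on the rim, and stack the closed cartons squarely on the middle of the lid, lengthways along it, the longer one below when there are two. Do not disturb the book, the phone or the mug.

Things in the scene. Friction and masses are not known exactly. Their poses are not given: they have to be found in the camera images.
- tongs: Sprung steel tongs, 114 mm tall, standing on their tips in the stand: an upside-down V of two arms 16 mm wide and 3 mm thick, hinged 108 mm up. Origin: on the ground midway between the tips; z up, y from arm to arm (the squeeze direction). Tips' inner faces 54 mm apart when free; tips 14 mm wide (16 mm at the arm), 4 to 6 mm thick; shut, the tips are about 16 mm over both. 90 g.
- tongs_grip (a point): Point midway between the tongs' two outer finger pads (each 18 mm wide, 28 mm high), 74 mm above the tips and 34 mm below the hinge. About 36 mm across the pads when free. Squeezed to 32 mm (5 N) the tips are 45 mm apart, to 28 mm (7 N) 36 mm, to 25 mm (12 N) 26 mm; 25 N grips a shortbread finger firmly, or shuts the empty tongs.
- tongs_arm (a joint): Angle between the tongs' arms: 0 when free (open), growing as they are squeezed; about 0.26 with a shortbread finger gripped across its 26 mm, about 0.45 when 25 N shuts them on nothing. At 0.26 the tips reach about 3 mm lower, relative to the fingers, than when free.
- stand: Fixed upright steel cup that holds the tongs, open at the top: 34 mm (x) by 84 mm (y) by 44 mm high, walls and bottom 4 mm, so the pocket is 26 mm by 76 mm and its floor is 4 mm above the desk. Origin: centre of its underside. The tongs stand with their y along the cup's y.
- platter: Flat white porcelain platter, fixed, 130 mm (x) by 290 mm (y), 6 mm thick, without a rim. Origin: centre of its underside. The shortbread lies on it.
- box: Open wooden box, 214 mm (x) by 66 mm (y) by 36 mm high, walls and bottom 4 mm: inside 206 mm by 58 mm, floor 4 mm above the origin, rim 36 mm above it. Origin: centre of its underside; x along its length. Loose on the desk, 450 g. Three shortbread fingers fit end to end along it, 68 mm from centre to centre.
- lid: Flat wooden lid of the box, a panel 218 mm (x) by 69 mm (y) by 6 mm thick; under it a plug 201 mm by 53 mm, 3 mm thick, that drops between the box's walls with 2.5 mm to spare all round. Origin: centre of the panel's lower face (the face that sits on the rim), so 3 mm above the desk while the lid lies plug down on it, and 36 mm above the box's origin when it is home. 120 g.
- carton_long: Closed kraft carton with a paper sleeve, 150 mm (x) by 60 mm (y) by 44 mm high, about 180 g. Origin: centre of its underside; x along its length. May be absent.
- carton_short: Closed kraft carton with a paper sleeve, 100 mm (x) by 60 mm (y) by 38 mm high, about 120 g. Origin: centre of its underside; x along its length. May be absent.
- book: Book, 130 by 200 by 28 mm, lying on the desk; leave it alone. Origin: centre of its underside.
- phone: Phone, 72 by 148 by 8 mm, lying on the book; leave it alone.
- mug: White mug, 80 mm across, 90 mm high; leave it alone. Origin: centre of its underside.
- biscuit1: Shortbread finger (a rigid bar biscuit, pale golden, pricked on top), 60 mm (x) by 26 mm (y) by 18 mm high, 35 g. Origin: centre of its underside; x along its length. May be absent.
- biscuit2: Shortbread finger (a rigid bar biscuit, pale golden, pricked on top), 60 mm (x) by 26 mm (y) by 18 mm high, 35 g. Origin: centre of its underside; x along its length. May be absent.
- biscuit3: Shortbread finger (a rigid bar biscuit, pale golden, pricked on top), 60 mm (x) by 26 mm (y) by 18 mm high, 35 g. Origin: centre of its underside; x along its length. May be absent.
Things that resemble listed ones, but are neither listed nor needed, are in the scene too. What is shaped like the biscuit2 but black or green is not meant.

How it is judged:
On the way, in this order (a step that is already met when the one before it is completed fails the run):
1. every shortbread finger lies flat in the box (x of biscuit1 in the frame of box between -0.08 and 0.08 m and y of biscuit1 in the frame of box between -0.024 and 0.024 m and z of biscuit1 in the frame of box between 0 and 0.01 m and angle between each of biscuit1, biscuit2, biscuit3's own z axis and vertical below 0.15 rad and linear speed of each of biscuit1, biscuit2, biscuit3 below 0.03 m/s and x of biscuit2 in the frame of box between -0.08 and 0.08 m and y of biscuit2 in the frame of box between -0.024 and 0.024 m and z of biscuit2 in the frame of box between 0 and 0.01 m and x of biscuit3 in the frame of box between -0.08 and 0.08 m and y of biscuit3 in the frame of box between -0.024 and 0.024 m and z of biscuit3 in the frame of box between 0 and 0.01 m), for 0.2 s.
2. the lid is home on the box, level, and is pressed down on it with more than 5 N (z of lid in the frame of box between 0.0335 and 0.0378 m and horizontal distance between lid and box below 0.008 m and angle between each of lid, box's own z axis and vertical below 0.03 rad and contact force between lid and box above 5 N), for 0.1 s.
At the end, for the whole second after the job is handed in: Every shortbread finger lies flat on the box floor; the lid is fully down (within 1.8 mm) and level; all cartons are piled on it, centred within 10 mm, parallel within 0.1 rad, the longer below; the tongs stand upright in their cup; all at rest (x of biscuit1 in the frame of box between -0.08 and 0.08 m and y of biscuit1 in the frame of box between -0.024 and 0.024 m and z of biscuit1 in the frame of box between 0 and 0.01 m and angle between each of biscuit1, biscuit2, biscuit3, tongs's own z axis and vertical below 0.15 rad and x of biscuit2 in the frame of box between -0.08 and 0.08 m and y of biscuit2 in the frame of box between -0.024 and 0.024 m and z of biscuit2 in the frame of box between 0 and 0.01 m and x of biscuit3 in the frame of box between -0.08 and 0.08 m and y of biscuit3 in the frame of box between -0.024 and 0.024 m and z of biscuit3 in the frame of box between 0 and 0.01 m and z of lid in the frame of box between 0.0335 and 0.0378 m and horizontal distance between lid and box below 0.008 m and angle between each of lid, box's own z axis and vertical below 0.03 rad and linear speed of each of lid, carton_long, carton_short, tongs below 0.02 m/s and horizontal distance between each of carton_long, carton_short and lid below 0.01 m and angle between the x axis of each of carton_long, carton_short and the x axis of lid, either way round below 0.1 rad and angle between each of carton_long, carton_short's own z axis and vertical below 0.04 rad and z of each of carton_long, carton_short in the frame of lid above 0.003 m and z of carton_short in the frame of carton_long above 0.02 m and horizontal distance between tongs and stand below 0.015 m and height (world z) of tongs below 0.012 m); the robot touches nothing.
It fails at once if the gripper's fingers touch a shortbread finger (contact force between the fingers and biscuit1 above 0.5 N or contact force between the fingers and biscuit2 above 0.5 N or contact force between the fingers and biscuit3 above 0.5 N).
It fails at once if the book is moved more than 2 cm (distance of book from where it was at the start of the episode above 0.02 m).
It fails at once if the phone is moved more than 2 cm (distance of phone from where it was at the start of the episode above 0.02 m).
It fails at once if the mug is moved more than 2 cm (distance of mug from where it was at the start of the episode above 0.02 m).
Of carton_long, carton_short only 1 to 2 are there at a start; the rules pass over those that are not, and their reading is None.
Of biscuit1, biscuit2, biscuit3 only 2 to 3 are there at a start; the rules pass over those that are not, and their reading is None.
At some moment in a run one of biscuit1, biscuit2, biscuit3 may be knocked a few centimetres aside while the robot is not near it.
It also fails if it takes over 210 s, if anything falls off the work surface, if the arm or the gripper's body presses on something with over 40 N, if the wrist force passes 120 N, or if a joint passes its speed limit or range.

ROBOT

A 6-joint arm with a two-finger parallel gripper is mounted at the origin on the work surface. World frame = base frame: x ahead of the robot, y to its left, z up, the work surface at z = 0. Lengths are in m, angles in rad, forces in N, time in s.
With the tool pointing down it reaches from about 0.3 to 0.775 m from the base axis. Payload 14.6 kg.
Tool frame: the origin (TCP) lies between the finger pads; the fingertips stand 22 mm ahead of it and the grasp point (between the pads) lies 3 mm ahead of it; x points along the fingers, y is the direction in which the jaws open and shut, and the axes are right-handed (so a half turn about x gives the same grasp; the last joint's range is limited). The gripper opens to 85 mm and grips with 20 to 120 N. Pads are 22 mm wide; open, the fingers measure 114 mm over their backs; the gripper's body (76 mm by 85 mm) begins 54 mm behind the grasp point. The pads swing forward as they close: fully open they stand 13 mm farther back than shut.
Start: joints at [-1.374, 0.3, 1.521, -0, 1.321, -0.067], TCP at [0.143, -0.531, 0.253] pointing down, gripper open.
Joint ranges: [-3.03, 3.03], [-0.79, 2.21], [0.23, 2.52], [-1.04, 4.18], [0, 3.07], [-2.55, 2.55]. Speed limits (rad/s): [2.22, 2.22, 2.57, 3.14, 3.14, 3.14].

INTERFACE

Orientations are given as a unit quaternion [w, x, y, z].
In Python, from plant import robot gives the robot as it stands.
- The arm moves only by the tool servo_tool, never from a script. Its argument "increments" is one flat list of numbers, 5 for each row, row after row: the closure, from -1 (fully open) to 1 (shut), so that 0 is half open, then the shift along the tool's x, y, z in m, then the turn about the tool's x in rad. In form: [jaw, tx, ty, tz, turn, jaw, tx, ty, tz, turn, ...]. A call has 1 to 8 rows; each row shifts and turns the commanded pose from where the row before left it, along the tool's axes as they then stand; what a row does not reach is not made up. A row lasts 1/12 s, in which the tool goes at most 41.7 mm and 7.16 degrees, less where a joint would pass 70% of its speed; a pose out of reach is approached as far as the arm can. A call is refused whole if a number of a shift passes 0.0417 or a number of a turn 0.125, either way. A call with a gripper value outside its range is refused whole. The fingers move at their own pace and stop on an object; "newtons" is the grip in N (left out, the last holds). Time passes only in rows, so rows that do not move let the fingers close. It gives the time, the measured TCP pose, the force and the opening at its end, in the units of the state.
- robot.get_state(): the state, without advancing time (a new reading comes with each control period).
- robot.capture(name): name is "scene" or "top" or "wrist"; returns a dict with "img" (480x640x3 uint8, red, green, blue), "camera_matrix" (3x3 intrinsics, pixels), "view" (4x4, takes a point from world to camera coordinates). Camera axes: x right, y down, z forward; pixel columns grow to the right and rows downward; lengths in m; the calibration is good to about 2 mm. A picture is of the moment at which its call begins. There is no depth.
- robot.hand_in(): hands the job in, once; it reports no verdict.
The state is a dict: "clock": time; "joint_pos": joint angles; "qd": joint speeds; "effort": joint torques, N m; "eef_pos": TCP position; "orientation": TCP orientation; "wrist_force": force on the tool from outside, world axes, zero at the start; "wrist_torque": the same for the moment, N m; "finger_gap": finger opening in m.
Only numpy, scipy, OpenCV 4.12 (cv2) and the standard library are available. Lean on these libraries where they do the work, as an engineer would, in place of code of your own. Each camera call takes 0.05 s, during which the arm holds its last target. There are 200 camera calls.

## Working session

There is one attempt and no reset: what is moved stays moved. The work goes in short steps, Python scripts to look and compute and a tool call to move; the robot and the scene stay as the last step left them, time stands still between calls to the robot, and variables do not carry over. Pictures are saved under pics/ and viewed, on a budget of 14 in all, crops included, one or two more only if the job needs it, and the job is handed in when it is done.

Besides the shell and the picture viewer there is one more tool, called as a command line: name --argument value ..., lists and objects as JSON in quotes. servo_tool: Moves the arm, as the interface text tells. Its arguments: {"type":"object","properties":{"increments":{"type":"array"},"newtons":{"type":"number"}},"required":["increments"]}

```bash
ls; mkdir -p pics; python3 - <<'E'
from plant import robot
import cv2,numpy as np
print(robot.get_state())
for n in("top","scene"):
    c=robot.capture(n); cv2.imwrite(f"pics/{n}0.png",c["img"][:,:,::-1]); np.savez(f"pics/{n}0.npz",**c)
    print(n,c["camera_matrix"],c["view"])
E
```

```text
pics
{'clock': 0.0, 'joint_pos': array([-1.37360452e+00,  3.00478218e-01,  1.52162918e+00, -1.22812268e-06,
        1.32070703e+00, -6.66182185e-02]), 'qd': array([ 1.08005442e-03,  6.13523081e-05, -1.39849552e-03,  2.25397520e-03,
        5.47135241e-04,  2.00154831e-03]), 'effort': array([ 1.10577406e-03, -5.43506348e+01, -3.61797667e+01, -8.95256971e-05,
        4.02693040e-03, -2.12703173e-05]), 'eef_pos': array([ 0.143361  , -0.53075215,  0.25269705]), 'orientation': array([-0.09256977, -0.7009355 , -0.0934318 ,  0.7009927 ]), 'wrist_force': array([0.77365634, 0.57691037, 0.55675872]), 'wrist_torque': array([-0.00631764, -0.00286796, -0.00573054]), 'finger_gap': 0.08512082464002352}
top [[520.23227626   0.         319.64809648]
 [  0.         520.23227626 237.82182604]
 [  0.           0.           1.        ]] [[ 0.0078436  -0.99992021 -0.0099025   0.11461376]
 [-0.99251402 -0.00657776 -0.1219535   0.55415972]
 [ 0.12187863  0.01078492 -0.99248642  1.19691011]
 [ 0.          0.          0.          1.        ]]
scene [[433.88091924   0.         318.88952333]
 [  0.         433.88091924 235.15917283]
 [  0.           0.           1.        ]] [[-0.67470928  0.73797064 -0.01291215  0.30534877]
 [ 0.44797212  0.39554163 -0.80179037 -0.20604965]
 [-0.58659046 -0.54675969 -0.59746588  1.37443752]
 [ 0.          0.          0.          1.        ]]
```

View pics/top0.png

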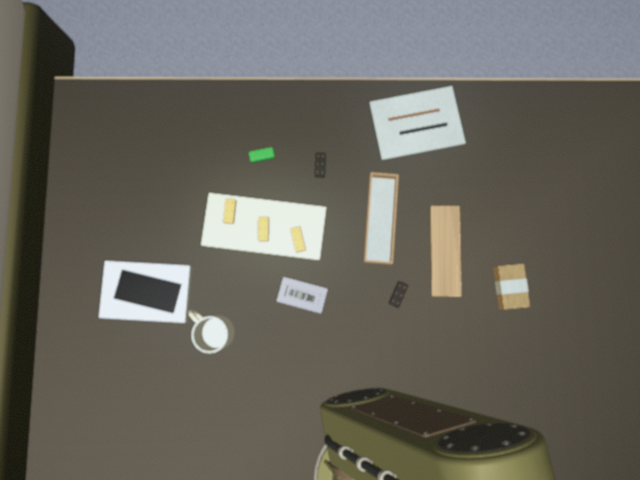

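View pics/scene0.png

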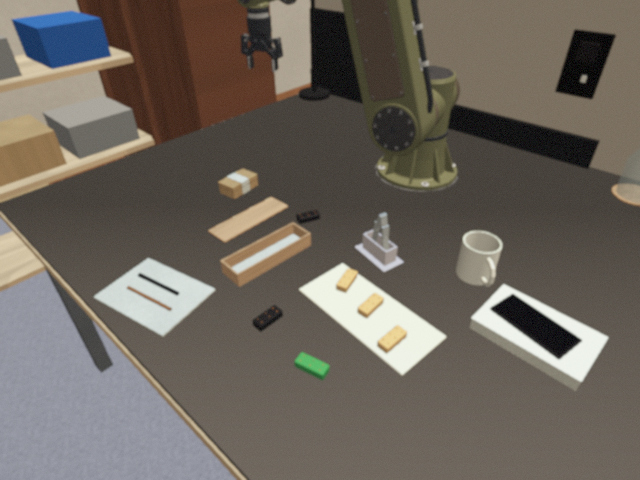

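The top view shows the biscuits at (230,211), (263,229) and (298,239), and the open box at (381,218). The lid is at (446,250), the only carton at (512,286), and the tongs and stand at (302,295). The decoys are the green bar (261,154) and the black bars (320,165) and (398,294). I'll enlarge both areas to confirm.

```bash
cat > h.py <<'E'
import numpy as np,cv2
from plant import robot
def ray(c,uv,z):
    K,V=c["camera_matrix"],c["view"];R,t=V[:3,:3],V[:3,3]
    o=-R.T@t; d=R.T@np.linalg.solve(K,np.array([uv[0],uv[1],1.0]))
    return (o+d*(z-o[2])/d[2])[:2]
def proj(c,p):
    q=c["camera_matrix"]@(c["view"][:3,:3]@np.asarray(p,float)+c["view"][:3,3]);return q[:2]/q[2]
def crop(img,x0,y0,x1,y1,s,name):
    o=cv2.resize(img[y0:y1,x0:x1],None,fx=s,fy=s,interpolation=cv2.INTER_CUBIC)
    cv2.imwrite(name,o[:,:,::-1])
E
python3 - <<'E'
from h import *
c=dict(np.load("pics/top0.npz"));im=c["img"]
crop(im,195,188,335,320,4.5,"pics/ca.png");crop(im,355,165,535,315,4,"pics/cb.png")
h=cv2.cvtColor(im,cv2.COLOR_RGB2HSV)
m=cv2.inRange(h,(12,70,150),(32,255,255));m[:,:200]=0;m[:,336:]=0;m[:185]=0;m[265:]=0
def rect(cn,z):
    pts=np.array([ray(c,p,z) for p in cn.reshape(-1,2)],np.float32)
    (x,y),(w,l),a=cv2.minAreaRect(pts*1000)
    if w<l: w,l,a=l,w,a-90
    return np.round([x,y,w,l,a],1)
for cn in cv2.findContours(m,0,2)[0]:
    if cv2.contourArea(cn)>30: print("b",rect(cn,.024),cv2.boundingRect(cn))
m=cv2.inRange(h,(8,60,70),(28,255,255));m[:,:350]=0;m[:,540:]=0;m[:168]=0;m[320:]=0
for cn in cv2.findContours(m,0,2)[0]:
    if cv2.contourArea(cn)>60: print("w",rect(cn,.036),rect(cn,.009),cv2.boundingRect(cn))
E
```

```text
b [551.9 171.4  56.1  21.5  14.7] (291, 227, 14, 25)
b [576.3 254.6  55.8  19.2   1.2] (259, 217, 9, 24)
b [619.1 336.8  56.9  23.5  -4.7] (224, 199, 12, 24)
w [ 407.2 -331.9   78.4   37.7  -87.1] [ 407.3 -341.5   80.1   38.6  -87.1] (496, 293, 35, 18)
w [ 477.3 -324.7   78.1   37.4  -81.5] [ 479.  -334.2   79.8   38.3  -81.5] (492, 263, 35, 19)
w [ 5.262e+02 -1.781e+02  2.204e+02  7.650e+01 -3.000e-01] [ 5.289e+02 -1.844e+02  2.253e+02  7.820e+01 -3.000e-01] (429, 204, 34, 94)
w [602.5 -26.  222.5  73.7  -4.2] [606.9 -28.9 227.4  75.3  -4.2] (363, 171, 36, 95)
```

View pics/ca.png

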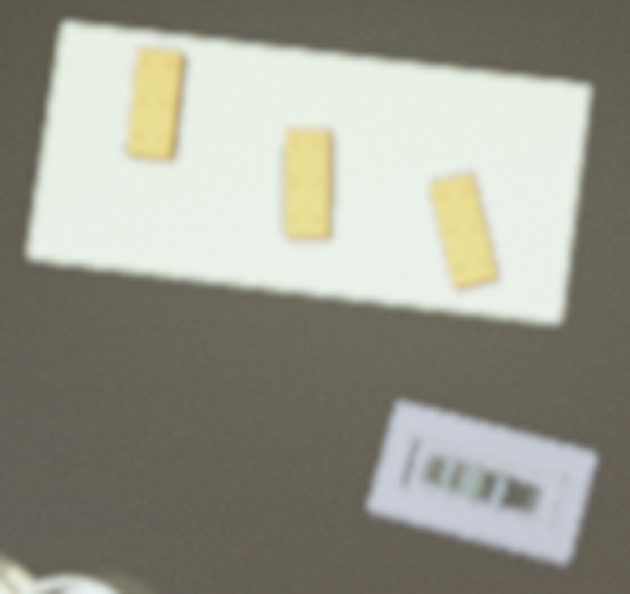

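View pics/cb.png

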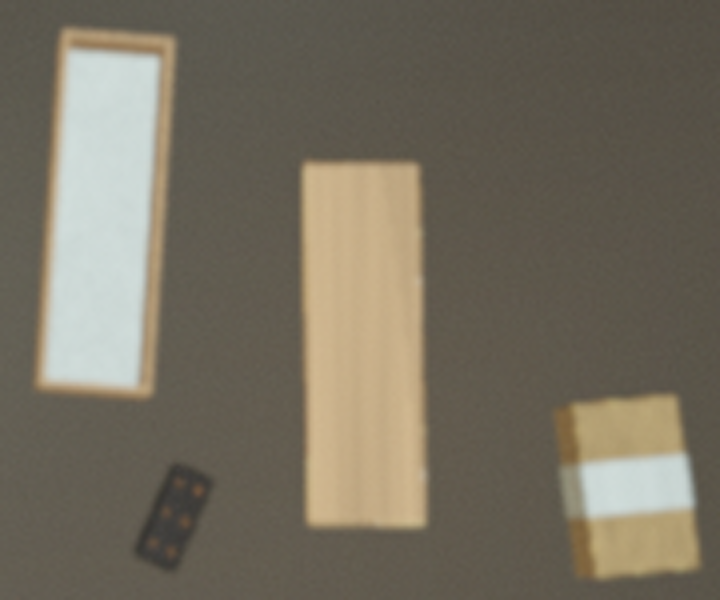

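Three gold biscuits, the hollow box, the lid with its wood-panel top and one carton are confirmed. The cup on its base plate is centred at about crop (483,483), with a long edge from (397,400) to (598,455). Next I'll work out poses.

```bash
cat >> h.py <<'E'
from scipy.spatial.transform import Rotation as Rn
def frame(s):
    q=s["orientation"];return Rn.from_quat([q[1],q[2],q[3],q[0]]).as_matrix()
def go(x,y,z,yaw):
    """yaw deg = wanted heading (mod 180) of tool y axis; prints shift in tool axes and turn"""
    s=robot.get_state();R=frame(s);p=s["eef_pos"];d=R.T@(np.array([x,y,z])-p)
    cur=np.degrees(np.arctan2(R[1,1],R[0,1]));t=(yaw-cur+90)%180-90
    # turn about tool x (down) : +turn = -yaw
    print("t%.2f pos"%s["clock"],p.round(4),"yaw %.1f"%cur,"shift",d.round(4),"turn %.3f"%(-np.radians(t)*np.sign(-R[2,0])),"gap %.4f"%s["finger_gap"],"F",s["wrist_force"].round(1),"xax",R[:,0].round(3),"q",s["joint_pos"].round(2))
E
python3 - <<'E'
from h import *
c=dict(np.load("pics/top0.npz"))
def quad(n,pts,o,s,z):
    P=np.array([ray(c,(o[0]+(u-.0)/s,o[1]+v/s),z) for u,v in pts])
    L=[np.linalg.norm(P[i]-P[(i+1)%4])*1000 for i in range(4)]
    e=(P[0]+P[1]-P[2]-P[3]); f=P[0]+P[3]-P[1]-P[2]
    print(n,P.mean(0).round(4),np.round(L,1),"dir down-up %.1f"%np.degrees(np.arctan2(e[1],e[0])),"dir leftward %.1f"%np.degrees(np.arctan2(f[1],f[0])))
quad("box",[(62,28),(176,36),(153,397),(37,388)],(355,165),4,.036)
quad("lid",[(303,162),(420,161),(427,527),(307,527)],(355,165),4,.009)
quad("carton",[(570,405),(680,395),(700,570),(592,578)],(355,165),4,.038)
quad("stand",[(397,400),(598,455),(570,565),(367,512)],(195,188),4.5,.002)
go(.43,.15,.2,75)
E
```

```text
box [ 0.6025 -0.0284] [ 68.4 217.3  68.1 217. ] dir down-up -4.1 dir leftward 86.1
lid [ 0.5276 -0.1851] [ 70.9 220.8  71.2 220.3] dir down-up -0.4 dir leftward 90.6
carton [ 0.4415 -0.3338] [ 64.5 101.5  62.6 100.5] dir down-up 4.8 dir leftward 95.1
stand [0.4182 0.1595] [111.5  60.  111.6  61.5] dir down-up -14.1 dir leftward 75.6
t0.10 pos [ 0.1434 -0.5308  0.2528] yaw -74.9 shift [ 0.0534 -0.5825 -0.4542] turn 0.526 gap 0.0850 F [ 0.5 -0.6  0.4] xax [-0.     0.001 -1.   ] q [-1.37  0.3   1.52  0.    1.32 -0.07]
```

servo_tool --increments '[-1,0,-0.0248,-0.0185,0,-1,0,-0.0248,-0.0185,0,-1,0,-0.0248,-0.0185,0,-1,0,-0.0248,-0.0185,0,-1,0,-0.0248,-0.0185,0,-1,0,-0.0248,-0.0185,0,-1,0,-0.0248,-0.0185,0,-1,0,-0.0248,-0.0185,0]' --newtons 25

```text
clock: 0.77
eef_pos: [0.2347, -0.2993, 0.2531]
orientation: [-0.093, -0.701, -0.093, 0.701]
wrist_force: [1.0, -0.1, 1.1]
finger_gap: 0.0855
```

servo_tool --increments '[-1,0,-0.0248,-0.0185,0,-1,0,-0.0248,-0.0185,0,-1,0,-0.0248,-0.0185,0,-1,0,-0.0248,-0.0185,0,-1,0,-0.0248,-0.0185,0,-1,0,-0.0248,-0.0185,0,-1,0,-0.0248,-0.0185,0,-1,0,-0.0248,-0.0185,0]'

```text
clock: 1.43
eef_pos: [0.3258, -0.0692, 0.2533]
orientation: [0.093, 0.701, 0.093, -0.701]
wrist_force: [0.0, -1.3, 0.2]
finger_gap: 0.085
```

servo_tool --increments '[-1,0,-0.0248,-0.0185,0,-1,0,-0.0248,-0.0185,0,-1,0,-0.0248,-0.0185,0,-1,0,-0.0248,-0.0185,0,-1,0,-0.0248,-0.0185,0,-1,0,-0.0248,-0.0185,0,-1,0,-0.0248,-0.0185,0,-1,0,-0.0248,-0.0185,0]'

```text
clock: 2.1
eef_pos: [0.417, 0.1611, 0.2531]
orientation: [-0.093, -0.701, -0.093, 0.701]
wrist_force: [0.7, -0.1, 0.9]
finger_gap: 0.0852
```

servo_tool --increments '[-1,0,0,0,0.105,-1,0,0,0,0.105,-1,0,0,0,0.105,-1,0,0,0,0.105,-1,0,0,0,0.105,-1,0,0,0,0,-1,0,0,0,0]'

```text
clock: 2.68
eef_pos: [0.4168, 0.1594, 0.2531]
orientation: [0.091, -0.701, 0.091, 0.701]
wrist_force: [-0.2, 0.3, -0.2]
finger_gap: 0.085
```

```bash
python3 - <<'E'
from h import *
c=robot.capture("wrist");cv2.imwrite("pics/w1.png",c["img"][:,:,::-1]);np.savez("pics/w1.npz",**c)
go(.4182,.1595,.25,75.6)
for z in(0,.044,.112):print(z,proj(c,(.4182,.1595,z)))
E
```

```text
t2.73 pos [0.4168 0.1594 0.2532] yaw -104.8 shift [ 0.0032 -0.0005 -0.0014] turn -0.006 gap 0.0854 F [-0.1 -0.4 -0.5] xax [-0. -0. -1.] q [0.28 0.07 1.8  0.   1.28 2.11]
0 [320.32713182 202.7082355 ]
0.044 [320.28274296 212.1199785 ]
0.112 [320.18724114 232.36917023]
```

View pics/w1.png

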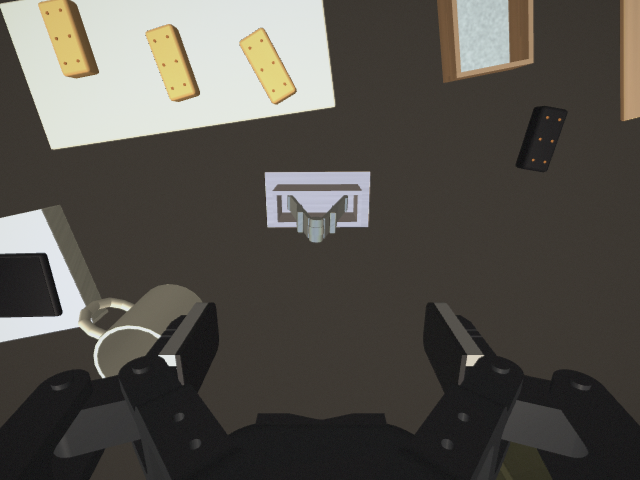

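```bash
python3 - <<'E'
from h import *
c=dict(np.load("pics/w1.npz"));t=dict(np.load("pics/top0.npz"))
print(ray(c,(317.5,199.5),.002),ray(c,(316.5,230),.116),ray(c,(317.5,203.5),.044), [ray(c,p,.044) for p in((275,186),(360,186))])
print("box corner",ray(c,(444,81),0), "hinge in top guess",proj(t,(.418,.1595,.116)))
E
```

```text
[0.42270849 0.16140823] [0.42185429 0.16140717] [0.42693018 0.15990857] [array([0.45301749, 0.19386196]), array([0.43282205, 0.11741764])]
box corner [0.5033622  0.01311109] hinge in top guess [300.04684268 294.72816557]
```

servo_tool --increments '[-1,0.022,-0.0026,-0.0037,0,-1,0.025,0,0,0,-1,0.025,0,0,0,-1,0.025,0,0,0,-1,0.025,0,0,0,-1,0.025,0,0,0,-1,0.025,0,0,0,-1,0,0,0,0]'

```text
clock: 3.4
eef_pos: [0.4191, 0.1603, 0.0776]
orientation: [0.09, -0.699, 0.092, 0.703]
wrist_force: [-0.9, 1.4, -0.9]
finger_gap: 0.0851
```

servo_tool --increments '[0,0,0,0,0,0.2,0,0,0,0,0.25,0,0,0,0,0.3,0,0,0,0,0.34,0,0,0,0,0.34,0,0,0,0,0.34,0,0,0,0,0.34,0,0,0,0]'

```text
clock: 4.07
eef_pos: [0.4226, 0.1615, 0.0836]
orientation: [-0.093, 0.703, -0.091, -0.7]
wrist_force: [-1.1, 1.3, 19.0]
finger_gap: 0.0287
```

```bash
python3 - <<'E'
from h import *
c=robot.capture("wrist");cv2.imwrite("pics/w2.png",c["img"][:,:,::-1]);np.savez("pics/w2.npz",**c)
go(.421,.161,.081,75.2)
E
```

```text
t4.12 pos [0.4226 0.1615 0.0836] yaw -104.9 shift [0.0026 0.0009 0.0014] turn -0.003 gap 0.0287 F [-2.1  1.2 18.1] xax [ 0.005  0.002 -1.   ] q [0.28 0.32 1.95 0.   0.87 2.12]
```

View pics/w2.png

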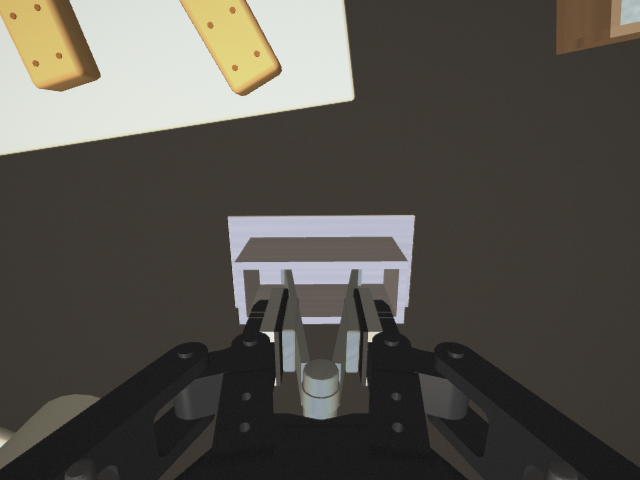

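Tongs are gripped in the cup (hinge at (321,385), pocket spanning 245–400). Lifting now.

servo_tool --increments '[0.34,-0.01,0,0,0,0.34,-0.01,0,0,0,0.34,-0.025,0,0,0,0.34,-0.025,0,0,0,0.34,-0.025,0,0,0,0.34,-0.025,0,0,0,0.34,0,0,0,0,0.34,0,0,0,0]'

```text
clock: 4.78
eef_pos: [0.4214, 0.1611, 0.2029]
orientation: [-0.092, 0.702, -0.092, -0.7]
wrist_force: [-0.8, 0.1, -1.3]
finger_gap: 0.0284
```

```bash
cat >> h.py <<'E'
def biscuits(tag):
    out=[]
    for n in("top","scene"):
        c=robot.capture(n);np.savez(f"pics/{n}{tag}.npz",**c);cv2.imwrite(f"pics/{n}{tag}.png",c["img"][:,:,::-1])
        if n=="scene":continue
        m=cv2.inRange(cv2.cvtColor(c["img"],cv2.COLOR_RGB2HSV),(20,70,150),(32,255,255));m[:,:170]=0;m[:,420:]=0;m[:140]=0;m[275:]=0
        for cn in cv2.findContours(m,0,2)[0]:
            if cv2.contourArea(cn)>40:
                P=np.array([ray(c,p,.024) for p in cn.reshape(-1,2)],np.float32)*1000
                (x,y),(w,l),a=cv2.minAreaRect(P)
                if w<l:w,l,a=l,w,a-90
                print(n,np.round([x,y,w,l,a],1),cv2.boundingRect(cn))
E
python3 - <<'E'
from h import *
biscuits("1");go(.554,.172,.16,104.7)
c=dict(np.load("pics/w1.npz"))
for q in([(240,40),(265,28),(296,92),(272,100)],[(147,30),(172,24),(197,93),(172,98)],[(40,5),(63,-1),(86,68),(62,76)]):
    P=np.array([ray(c,p,.022) for p in q]);e=P[0]+P[1]-P[2]-P[3];print(P.mean(0),np.degrees(np.arctan2(e[1],e[0])))
E
```

```text
top [551.9 171.4  56.1  21.5  14.7] (291, 227, 14, 25)
top [576.3 254.6  55.8  19.2   1.2] (259, 217, 9, 24)
top [619.1 336.8  56.9  23.5  -4.7] (224, 199, 12, 24)
t4.88 pos [0.4207 0.1609 0.2009] yaw -105.0 shift [ 0.0408 -0.0452 -0.1259] turn -0.518 gap 0.0282 F [ 0.1 -0.3 -0.5] xax [-0.001 -0.    -1.   ] q [0.28 0.13 1.85 0.   1.16 2.12]
[0.55563837 0.17133776] 12.465768197662204
[0.58054242 0.25406655] 0.6960782587712548
[0.62326665 0.33995427] -6.65712698444651
```

servo_tool --increments '[0.34,0,-0.0113,-0.0315,0,0.34,0,-0.0113,-0.0315,0,0.34,0,-0.0113,-0.0315,0,0.34,0,-0.0113,-0.0315,0,0.34,0,0,0,-0.1,0.34,0,0,0,-0.1,0.34,0,0,0,-0.1,0.34,0,0,0,-0.1]'

```text
clock: 5.55
eef_pos: [0.5541, 0.1719, 0.1996]
orientation: [-0.051, -0.704, -0.051, 0.706]
wrist_force: [0.2, -0.2, -1.2]
finger_gap: 0.0284
```

servo_tool --increments '[0.34,0.02,0,0,-0.1,0.34,0.02,0,0,0,0.34,0.02,0,0,0,0.34,0.02,0,0,0,0.34,0,0,0,0,0.34,0,0,0,0]'

```text
clock: 6.05
eef_pos: [0.5538, 0.1719, 0.1201]
orientation: [-0.084, -0.701, -0.084, 0.703]
wrist_force: [-0.4, 0.1, 0.3]
finger_gap: 0.0285
```

```bash
python3 - <<'E'
from h import *
c=robot.capture("wrist");cv2.imwrite("pics/w3.png",c["img"][:,:,::-1]);np.savez("pics/w3.npz",**c)
go(.554,.1715,.09,103.5)
E
```

```text
t6.10 pos [0.5545 0.1721 0.1214] yaw -76.3 shift [0.0314 0.0005 0.0006] turn 0.003 gap 0.0282 F [ 0.7 -0.1 -0.6] xax [-0.001 -0.    -1.   ] q [ 0.24  0.5   1.56 -0.    1.08  1.57]
```

View pics/w3.png

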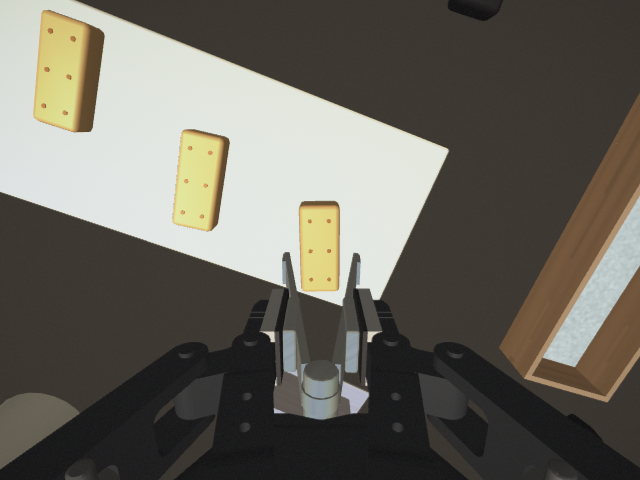

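Tips at cols 287 and 356 straddle biscuit1 (300–339), so the alignment is good. Going down to grip.

servo_tool --increments '[0.34,0.011,0,0,0,0.34,0.01,0,0,0,0.34,0.01,0,0,0,0.34,0,0,0,0,0.4,0,0,0,0,0.5,0,0,0,0,0.8,0,0,0,0,1,0,0,0,0]' --newtons 25

```text
clock: 6.77
eef_pos: [0.5547, 0.1722, 0.0907]
orientation: [0.084, 0.702, 0.084, -0.702]
wrist_force: [-0.3, 0.5, -1.3]
finger_gap: 0.0255
```

servo_tool --increments '[1,0,0,0,0,1,0,0,0,0,1,-0.01,0,0,0,1,-0.02,0,0,0,1,-0.02,0,0,0,1,-0.02,0,0,0,1,-0.01,0,0,0,1,0,0,0,0]'

```text
clock: 7.43
eef_pos: [0.5554, 0.1723, 0.1732]
orientation: [0.084, 0.704, 0.084, -0.701]
wrist_force: [-0.2, 0.2, -0.7]
finger_gap: 0.0255
```

```bash
python3 - <<'E'
from h import *
c=robot.capture("wrist");cv2.imwrite("pics/w4.png",c["img"][:,:,::-1]);np.savez("pics/w4.npz",**c)
d=np.radians(-4.3)
go(.605,-.027,.17,90-4.3)
c3=dict(np.load("pics/w3.npz"))
print([ray(c3,p,.036) for p in((527,378),(608,401))])
E
```

```text
t7.48 pos [0.5547 0.1722 0.1712] yaw -76.3 shift [ 0.0012  0.2054 -0.0017] turn 0.314 gap 0.0256 F [-0.7 -0.4 -2.6] xax [ 0.002  0.    -1.   ] q [0.24 0.44 1.52 0.   1.17 1.57]
[array([0.50309351, 0.01228786]), array([ 0.49849644, -0.05124365])]
```

View pics/w4.png

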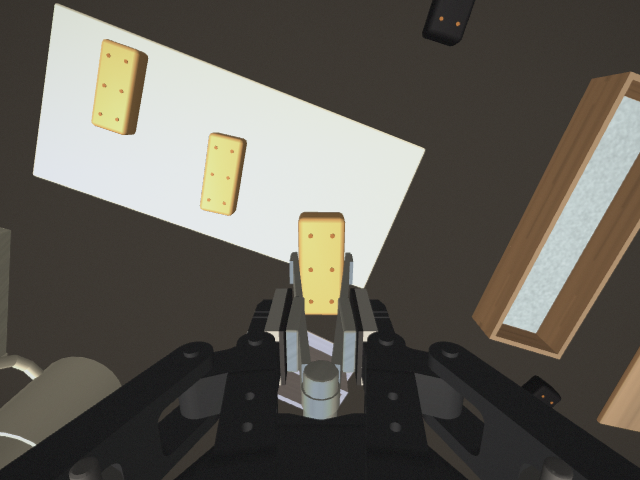

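servo_tool --increments '[1,0,0.0344,-0.0003,0,1,0,0.0344,-0.0003,0,1,0,0.0344,-0.0003,0,1,0,0.0344,-0.0003,0,1,0,0.0344,-0.0003,0,1,0,0.0344,-0.0002,0,1,0,0,0,0.104,1,0,0,0,0.104]'

```text
clock: 8.15
eef_pos: [0.6046, -0.03, 0.1684]
orientation: [-0.008, -0.706, -0.008, 0.708]
wrist_force: [0.1, 1.0, -1.1]
finger_gap: 0.0255
```

servo_tool --increments '[1,0,0,0,0.104,1,0.01,0,0,0,1,0.02,0,0,0,1,0.02,0,0,0,1,0,0,0,0,1,0,0,0,0]'

```text
clock: 8.65
eef_pos: [0.6042, -0.0278, 0.1186]
orientation: [0.025, -0.705, 0.025, 0.708]
wrist_force: [-0.0, 0.5, -1.1]
finger_gap: 0.0256
```

```bash
python3 - <<'E'
from h import *
c=robot.capture("wrist");cv2.imwrite("pics/w5.png",c["img"][:,:,::-1]);np.savez("pics/w5.npz",**c)
go(.605,-.0278,.0895,90-4.1)
E
```

```text
t8.70 pos [ 0.6049 -0.0279  0.12  ] yaw -94.1 shift [ 0.0305 -0.0001 -0.0001] turn 0.000 gap 0.0256 F [-0.1  0.1 -0.6] xax [-0.001  0.    -1.   ] q [-0.11  0.56  1.48 -0.    1.1   1.54]
```

View pics/w5.png

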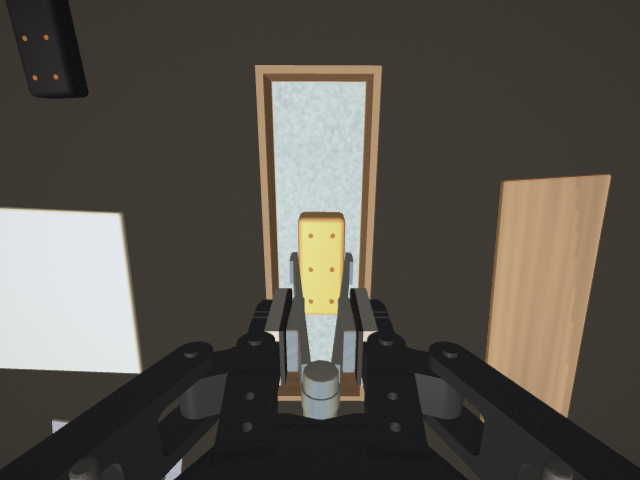

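servo_tool --increments '[1,0.011,0,0,0,1,0.01,0,0,0,1,0.0095,0,0,0,1,0,0,0,0,1,0,0,0,0,0.5,0,0,0,0,0.34,0,0,0,0,0.32,0,0,0,0]'

```text
clock: 9.37
eef_pos: [0.6052, -0.0281, 0.0903]
orientation: [-0.026, 0.707, -0.026, -0.706]
wrist_force: [0.5, 0.8, -1.3]
finger_gap: 0.029
```

servo_tool --increments '[0.32,0,0,0,0,0.32,0,0,0,0,0.32,-0.01,0,0,0,0.32,-0.015,0,0,0,0.34,-0.025,0,0,0,0.34,-0.025,0,0,0,0.34,0,0,0,0,0.34,0,0,0,0]'

```text
clock: 10.03
eef_pos: [0.6055, -0.0281, 0.1668]
orientation: [-0.026, 0.708, -0.026, -0.705]
wrist_force: [-0.8, 0.7, -1.2]
finger_gap: 0.0285
```

```bash
python3 - <<'E'
from h import *
c=robot.capture("wrist");cv2.imwrite("pics/w6.png",c["img"][:,:,::-1]);np.savez("pics/w6.npz",**c)
c5=dict(np.load("pics/w5.npz"));P=np.array([ray(c5,p,.036) for p in((257,67),(380,66),(279,400),(363,400))]);print(P,P.mean(0))
biscuits("2");go(.5785,.2545,.16,91)
E
```

```text
[[ 0.71430496 -0.00273578]
 [ 0.71023965 -0.06648459]
 [ 0.50233729  0.00844186]
 [ 0.49818418 -0.05027199]] [ 0.60626652 -0.02776262]
top [576.3 254.6  55.8  19.2   1.2] (259, 217, 9, 24)
top [619.2 337.   56.7  23.8  -4.7] (224, 199, 12, 24)
top [692.3 -80.3  83.5  38.2  82.7] (385, 173, 35, 18)
t10.18 pos [ 0.6045 -0.028   0.1639] yaw -94.2 shift [ 0.004  -0.2798  0.0466] turn -0.091 gap 0.0283 F [ 0.1  0.9 -1.2] xax [-0.002  0.    -1.   ] q [-0.11  0.5   1.45  0.    1.19  1.54]
```

View pics/w6.png

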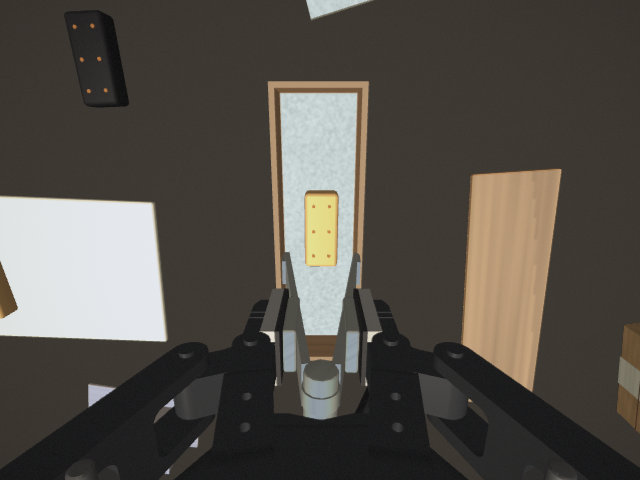

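servo_tool --increments '[0.34,0,-0.035,0.0058,0,0.34,0,-0.035,0.0058,0,0.34,0,-0.035,0.0058,0,0.34,0,-0.035,0.0058,0,0.34,0,-0.035,0.0058,0,0.34,0,-0.035,0.0058,0,0.34,0,-0.035,0.0058,0,0.34,0,-0.035,0.0058,0]'

```text
clock: 10.85
eef_pos: [0.5784, 0.2562, 0.1637]
orientation: [0.026, -0.706, 0.026, 0.707]
wrist_force: [-0.1, -0.0, -1.6]
finger_gap: 0.0283
```

servo_tool --increments '[0.34,0,0,0,-0.09,0.34,0.01,0,0,0,0.34,0.02,0,0,0,0.34,0.015,0,0,0,0.34,0,0,0,0,0.34,0,0,0,0]'

```text
clock: 11.35
eef_pos: [0.5789, 0.2536, 0.1184]
orientation: [-0.005, -0.706, -0.005, 0.708]
wrist_force: [0.3, -0.9, -0.2]
finger_gap: 0.0284
```

```bash
python3 - <<'E'
from h import *
c=robot.capture("wrist");cv2.imwrite("pics/w7.png",c["img"][:,:,::-1])
m=cv2.inRange(cv2.cvtColor(c["img"],cv2.COLOR_RGB2HSV),(18,90,100),(32,255,255))
for cn in cv2.findContours(m,0,2)[0]:
    if cv2.contourArea(cn)>600: print(cv2.minAreaRect(cn))
go(.5785,.2545,.0905,91)
c=dict(np.load("pics/w6.npz"))
print([ray(c,p,z) for p,z in(((318,93),.004),((318,335),.004),((321.5,229),.022),((321,82),.036),((321,266),.022))])
E
```

```text
((316.0, 250.0), (84.0, 38.0), 90.0)
((179.5, 181.5), (97.0, 41.0), 90.0)
t11.40 pos [0.5794 0.2539 0.1197] yaw -89.2 shift [ 0.0292 -0.0006  0.0009] turn -0.003 gap 0.0285 F [-0.2  0.  -0.4] xax [-0. -0. -1.] q [ 0.36  0.61  1.4  -0.    1.14  1.91]
[array([ 0.70857236, -0.03392408]), array([ 0.5038534 , -0.01839155]), array([ 0.60894787, -0.0292223 ]), array([ 0.71222643, -0.0363966 ]), array([ 0.57822724, -0.02657953])]
```

servo_tool --increments '[0.34,0.01,-0.003,0,0,0.34,0.01,0,0,0,0.34,0.009,0,0,0,0.34,0,0,0,0,0.4,0,0,0,0,0.5,0,0,0,0,0.8,0,0,0,0,1,0,0,0,0]'

```text
clock: 12.07
eef_pos: [0.5793, 0.2576, 0.0912]
orientation: [0.006, 0.707, 0.006, -0.707]
wrist_force: [0.2, 0.7, -0.3]
finger_gap: 0.0256
```

servo_tool --increments '[1,0,0,0,0,1,0,0,0,0,1,-0.01,0,0,0,1,-0.02,0,0,0,1,-0.02,0,0,0,1,-0.02,0,0,0,1,-0.01,0,0,0,1,0,0,0,0]'

```text
clock: 12.73
eef_pos: [0.5799, 0.258, 0.1739]
orientation: [0.005, 0.709, 0.007, -0.706]
wrist_force: [0.2, -0.4, -2.4]
finger_gap: 0.0253
```

```bash
python3 - <<'E'
from h import *
go(.537,-.0229,.17,90-4.1)
E
```

```text
t12.73 pos [0.5799 0.258  0.1739] yaw -89.0 shift [0.0032 0.2801 0.0477] turn 0.088 gap 0.0253 F [ 0.2 -0.4 -2.4] xax [ 0.004  0.002 -1.   ] q [0.36 0.55 1.35 0.   1.23 1.91]
```

servo_tool --increments '[1,0,0.035,0.0059,0,1,0,0.035,0.0059,0,1,0,0.035,0.0059,0,1,0,0.035,0.0059,0,1,0,0.035,0.0059,0,1,0,0.035,0.0059,0,1,0,0.035,0.0059,0,1,0,0.035,0.0059,0]'

```text
clock: 13.4
eef_pos: [0.5357, -0.0247, 0.1698]
orientation: [-0.006, -0.707, -0.006, 0.708]
wrist_force: [0.5, -0.7, -1.2]
finger_gap: 0.0252
```

servo_tool --increments '[1,0,0,0,0.088,1,0.01,0,0,0,1,0.02,0,0,0,1,0.02,0,0,0,1,0,0,0,0,1,0,0,0,0]'

```text
clock: 13.9
eef_pos: [0.536, -0.0223, 0.1195]
orientation: [0.024, -0.706, 0.024, 0.708]
wrist_force: [0.4, 0.5, 0.1]
finger_gap: 0.0255
```

```bash
python3 - <<'E'
from h import *
c=robot.capture("wrist");cv2.imwrite("pics/w8.png",c["img"][:,:,::-1])
go(.537,-.0229,.0895,90-4.1)
E
```

```text
t13.95 pos [ 0.5367 -0.0225  0.1207] yaw -94.0 shift [ 0.0312  0.0004 -0.0004] turn 0.002 gap 0.0253 F [ 0.1 -0.  -0.3] xax [-0.001  0.    -1.   ] q [-0.11  0.42  1.69  0.    1.03  1.53]
```

View pics/w8.png

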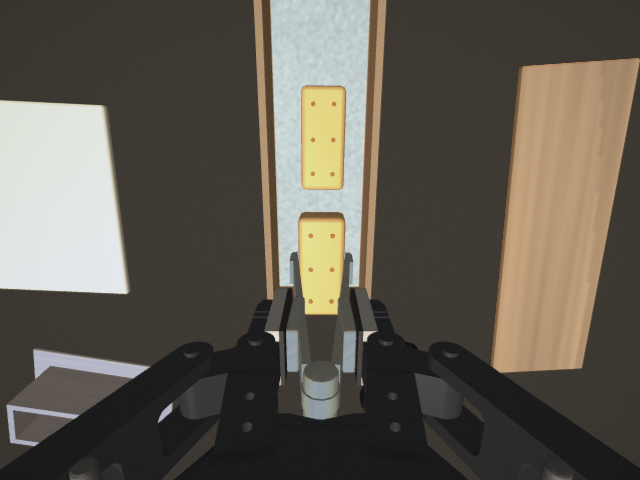

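servo_tool --increments '[1,0.011,0,0,0,1,0.01,0,0,0,1,0.01,0,0,0,1,0,0,0,0,1,0,0,0,0,0.5,0,0,0,0,0.34,0,0,0,0,0.32,0,0,0,0]'

```text
clock: 14.62
eef_pos: [0.5368, -0.0232, 0.0902]
orientation: [-0.025, 0.707, -0.025, -0.706]
wrist_force: [-0.3, -0.5, -1.2]
finger_gap: 0.0289
```

servo_tool --increments '[0.32,0,0,0,0,0.32,0,0,0,0,0.32,-0.01,0,0,0,0.32,-0.015,0,0,0,0.34,-0.025,0,0,0,0.34,-0.025,0,0,0,0.34,0,0,0,0,0.34,0,0,0,0]'

```text
clock: 15.28
eef_pos: [0.5371, -0.0232, 0.1666]
orientation: [-0.025, 0.708, -0.025, -0.706]
wrist_force: [-0.1, -0.1, -1.1]
finger_gap: 0.0286
```

```bash
python3 - <<'E'
from h import *
c=robot.capture("wrist");cv2.imwrite("pics/w9.png",c["img"][:,:,::-1])
biscuits("3");go(.621,.338,.16,90-5.5)
E
```

```text
top [591.  -75.9  88.3  33.   83.6] (383, 215, 37, 18)
top [580.8 326.2  56.6  23.1  -4.6] (228, 215, 12, 24)
t15.43 pos [ 0.5362 -0.0231  0.164 ] yaw -94.1 shift [ 0.004  -0.3662 -0.0589] turn 0.025 gap 0.0282 F [ 0.3 -0.2 -1.2] xax [-0.001  0.    -1.   ] q [-0.11  0.36  1.66  0.    1.12  1.53]
```

Biscuit3 was knocked by about 40 mm and now sits at (0.583, 0.328), so I'll aim there.

servo_tool --increments '[0.34,0,-0.0353,-0.0022,0,0.34,0,-0.0353,-0.0022,0,0.34,0,-0.0353,-0.0022,0,0.34,0,-0.0353,-0.0022,0,0.34,0,-0.0353,-0.0022,0,0.34,0,-0.0353,-0.0022,0,0.34,0,-0.0353,-0.0022,0,0.34,0,-0.0353,-0.0022,0]'

```text
clock: 16.1
eef_pos: [0.5738, 0.259, 0.1636]
orientation: [0.025, -0.706, 0.025, 0.707]
wrist_force: [-0.2, -0.0, -0.9]
finger_gap: 0.0284
```

servo_tool --increments '[0.34,0,-0.0353,-0.002,0,0.34,0,-0.0353,-0.002,0,0.34,0,0,0,0.025,0.34,0.014,0,0,0,0.34,0.015,0,0,0,0.34,0.015,0,0,0,0.34,0,0,0,0,0.34,0,0,0,0]'

```text
clock: 16.77
eef_pos: [0.5828, 0.3272, 0.1195]
orientation: [0.034, -0.705, 0.034, 0.707]
wrist_force: [-0.6, -0.2, -0.5]
finger_gap: 0.0286
```

```bash
python3 - <<'E'
from h import *
c=robot.capture("wrist");cv2.imwrite("pics/w10.png",c["img"][:,:,::-1])
m=cv2.inRange(cv2.cvtColor(c["img"],cv2.COLOR_RGB2HSV),(18,90,100),(32,255,255))
for cn in cv2.findContours(m,0,2)[0]:
    if cv2.contourArea(cn)>600: print(cv2.minAreaRect(cn),cv2.boundingRect(cn))
go(.583,.328,.0905,90-5.5)
E
```

```text
((317.0, 249.0), (84.0, 38.0), 90.0) (298, 207, 39, 85)
t16.82 pos [0.5833 0.3274 0.1208] yaw -95.5 shift [ 0.0303 -0.0006  0.0003] turn -0.000 gap 0.0281 F [ 0.4  0.1 -0.8] xax [-0.001 -0.    -1.   ] q [0.46 0.69 1.27 0.   1.19 2.12]
```

View pics/w10.png

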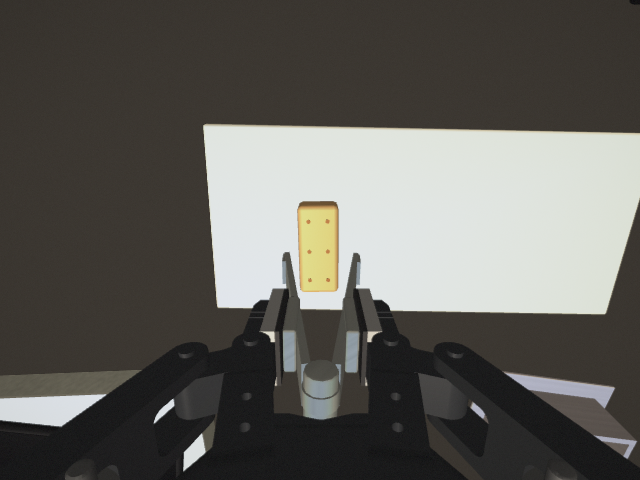

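The biscuit (298–337) sits between the tips (287 and 356). I'll shift 2 mm and grip.

servo_tool --increments '[0.34,0.01,-0.002,0,0,0.34,0.01,0,0,0,0.34,0.01,0,0,0,0.34,0,0,0,0,0.4,0,0,0,0,0.5,0,0,0,0,0.8,0,0,0,0,1,0,0,0,0]'

```text
clock: 17.48
eef_pos: [0.5837, 0.3295, 0.0913]
orientation: [-0.034, 0.707, -0.034, -0.706]
wrist_force: [-0.3, -0.3, -1.5]
finger_gap: 0.0256
```

servo_tool --increments '[1,0,0,0,0,1,0,0,0,0,1,-0.01,0,0,0,1,-0.02,0,0,0,1,-0.02,0,0,0,1,-0.02,0,0,0,1,-0.01,0,0,0,1,0,0,0,0]'

```text
clock: 18.15
eef_pos: [0.5843, 0.3298, 0.174]
orientation: [-0.035, 0.708, -0.033, -0.705]
wrist_force: [-0.1, 0.5, -0.6]
finger_gap: 0.0254
```

```bash
python3 - <<'E'
from h import *
robot.capture("wrist");go(.6715,-.0325,.17,90-4.1)
E
```

```text
t18.20 pos [0.5837 0.3296 0.1718] yaw -95.5 shift [ 0.0017  0.352  -0.1221] turn -0.025 gap 0.0253 F [ 0.1 -0.2 -1.7] xax [ 0.002  0.001 -1.   ] q [0.46 0.64 1.23 0.   1.28 2.13]
```

servo_tool --increments '[1,0,0.0352,-0.0122,0,1,0,0.0352,-0.0122,0,1,0,0.0352,-0.0122,0,1,0,0.0352,-0.0122,0,1,0,0.0352,-0.0122,0,1,0,0.0352,-0.0122,0,1,0,0.0352,-0.0122,0,1,0,0.0352,-0.0122,0]'

```text
clock: 18.87
eef_pos: [0.6532, 0.0379, 0.1692]
orientation: [0.034, -0.705, 0.034, 0.707]
wrist_force: [1.7, 0.7, -0.3]
finger_gap: 0.0258
```

servo_tool --increments '[1,0,0.0352,-0.0122,0,1,0,0.0352,-0.0122,0,1,0,0,0,-0.025,1,0.01,0,0,0,1,0.02,0,0,0,1,0.02,0,0,0,1,0,0,0,0,1,0,0,0,0]'

```text
clock: 19.53
eef_pos: [0.6703, -0.0316, 0.1189]
orientation: [0.025, -0.705, 0.025, 0.708]
wrist_force: [1.0, 0.1, -0.7]
finger_gap: 0.0252
```

```bash
python3 - <<'E'
from h import *
c=robot.capture("wrist");cv2.imwrite("pics/w11.png",c["img"][:,:,::-1])
go(.6715,-.0325,.0895,90-4.1)
E
```

```text
t19.58 pos [ 0.671  -0.0318  0.1206] yaw -94.0 shift [ 0.0311  0.0007 -0.0006] turn 0.001 gap 0.0255 F [ 0.5 -1.2 -1.4] xax [-0.001  0.    -1.   ] q [-0.1   0.69  1.26  0.    1.19  1.54]
```

View pics/w11.png

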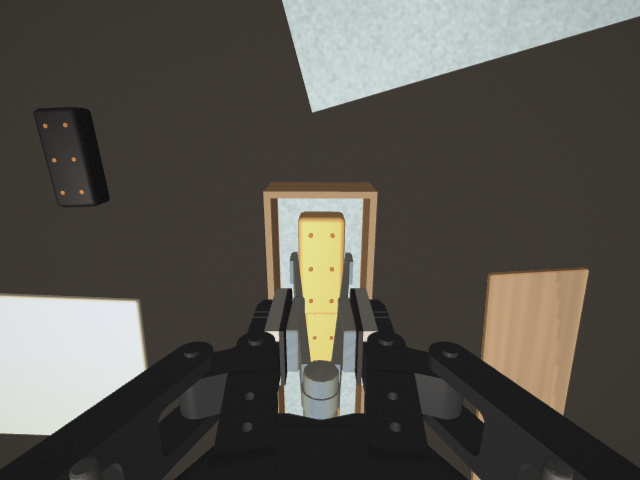

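servo_tool --increments '[1,0.011,0,0,0,1,0.01,0,0,0,1,0.01,0,0,0,1,0,0,0,0,1,0,0,0,0,0.5,0,0,0,0,0.34,0,0,0,0,0.32,0,0,0,0]'

```text
clock: 20.25
eef_pos: [0.6713, -0.0327, 0.0903]
orientation: [-0.025, 0.707, -0.025, -0.706]
wrist_force: [0.3, 0.2, -0.5]
finger_gap: 0.0287
```

servo_tool --increments '[0.32,0,0,0,0,0.32,0,0,0,0,0.32,-0.01,0,0,0,0.32,-0.015,0,0,0,0.34,-0.025,0,0,0,0.34,-0.025,0,0,0,0.34,0,0,0,0,0.34,0,0,0,0]'

```text
clock: 20.92
eef_pos: [0.6717, -0.0328, 0.1672]
orientation: [-0.025, 0.708, -0.025, -0.705]
wrist_force: [-0.4, 0.2, -1.5]
finger_gap: 0.0284
```

```bash
python3 - <<'E'
from h import *
c=robot.capture("wrist");cv2.imwrite("pics/w12.png",c["img"][:,:,::-1])
go(.4218,.1612,.17,75.2)
E
```

```text
t20.97 pos [ 0.6711 -0.0327  0.1654] yaw -94.1 shift [-0.0048 -0.1757  0.2625] turn 0.187 gap 0.0285 F [-0.9 -0.3 -1.7] xax [ 0.001 -0.    -1.   ] q [-0.1   0.65  1.23 -0.    1.27  1.54]
```

View pics/w12.png

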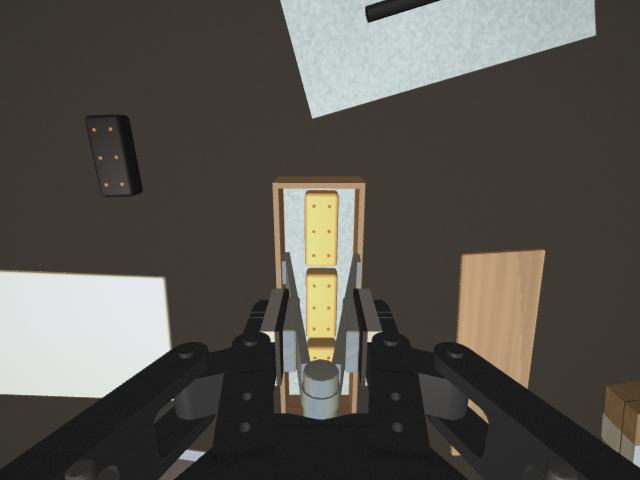

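All three biscuits lie flat in a row in the box (tops at rows 192–265, 268–335 and 338 on). Returning the tongs.

servo_tool --increments '[0.34,0,-0.022,0.0328,0,0.34,0,-0.022,0.0328,0,0.34,0,-0.022,0.0328,0,0.34,0,-0.022,0.0328,0,0.34,0,-0.022,0.0328,0,0.34,0,-0.022,0.0328,0,0.34,0,-0.022,0.0328,0,0.34,0,-0.0217,0.0328,0]'

```text
clock: 21.63
eef_pos: [0.4197, 0.1619, 0.164]
orientation: [0.025, -0.706, 0.025, 0.707]
wrist_force: [0.1, 0.4, -1.2]
finger_gap: 0.0284
```

servo_tool --increments '[0.34,0,0,0,0.0935,0.34,0,0,0,0.0935,0.34,0,0,0,0,0.34,0.015,0,0,0,0.34,0.015,0,0,0,0.34,0,0,0,0,0.34,0,0,0,0]'

```text
clock: 22.22
eef_pos: [0.4216, 0.1609, 0.1342]
orientation: [0.09, -0.701, 0.091, 0.702]
wrist_force: [0.2, -0.1, -1.0]
finger_gap: 0.0283
```

```bash
python3 - <<'E'
from h import *
c=robot.capture("wrist");cv2.imwrite("pics/w13.png",c["img"][:,:,::-1]);np.savez("pics/w13.npz",**c)
go(.4218,.1612,.086,75.2)
E
```

```text
t22.27 pos [0.422  0.1611 0.1349] yaw -104.7 shift [ 0.0489 -0.0001  0.0002] turn 0.001 gap 0.0283 F [ 0.9 -0.2 -0.4] xax [-0.001 -0.    -1.   ] q [ 0.28  0.23  1.91 -0.    1.    2.11]
```

View pics/w13.png

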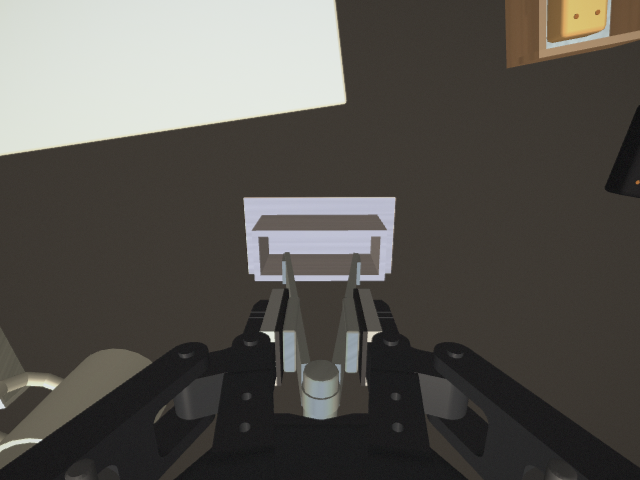

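```bash
python3 - <<'E'
from h import *
c=dict(np.load("pics/w13.npz"))
crop(c["img"],230,190,410,300,4.4,"pics/w13c.png")
p=np.array([.422,.1611]);a=np.radians(75.3);Y=np.array([np.cos(a),np.sin(a)]);X=np.array([np.sin(a),-np.cos(a)])
for n,w,h,z in(("pocket",13,38,.044),("outer",17,42,.044),("tips",7,23,.0553)):
    print(n,[proj(c,(*(p+sx*w/1e3*X+sy*h/1e3*Y),z)).round(0) for sx,sy in((1,1),(1,-1),(-1,-1),(-1,1))])
E
```

```text
pocket [array([259., 237.]), array([381., 237.]), array([379., 275.]), array([261., 275.])]
outer [array([252., 231.]), array([388., 231.]), array([385., 281.]), array([255., 281.])]
tips [array([282., 252.]), array([359., 252.]), array([358., 274.]), array([282., 274.])]
```

View pics/w13c.png

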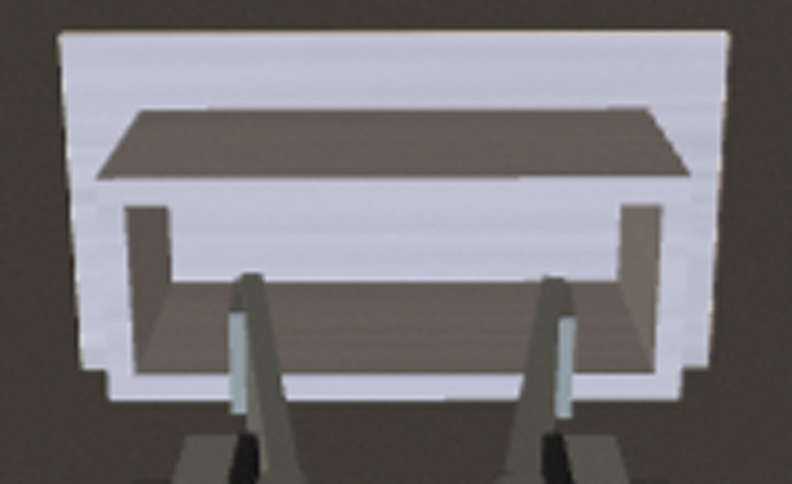

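Pocket edges and tips match the projected model to about 1 px, so I'm lowering and releasing.

servo_tool --increments '[0.34,0.012,0,0,0,0.34,0.012,0,0,0,0.34,0.012,0,0,0,0.34,0.0125,0,0,0,0.34,0,0,0,0,0.25,0,0,0,0,0.15,0,0,0,0,0,0,0,0,0]'

```text
clock: 22.93
eef_pos: [0.4224, 0.1614, 0.0873]
orientation: [-0.091, 0.702, -0.091, -0.701]
wrist_force: [0.3, -0.0, 1.3]
finger_gap: 0.0428
```

servo_tool --increments '[-0.5,0,0,0,0,-1,0,0,0,0,-1,0,0,0,0,-1,-0.015,0,0,0,-1,-0.03,0,0,0,-1,-0.04,0,0,0,-1,-0.04,0,0,0,-1,-0.04,0,0,0]'

```text
clock: 23.6
eef_pos: [0.4214, 0.1611, 0.2534]
orientation: [0.091, -0.701, 0.091, 0.701]
wrist_force: [1.3, -0.1, 0.2]
finger_gap: 0.0855
```

```bash
python3 - <<'E'
from h import *
c=robot.capture("wrist");cv2.imwrite("pics/w14.png",c["img"][:,:,::-1]);np.savez("pics/w14.npz",**c)
go(.5295,-.1845,.25,90)
t=robot.capture("top");np.savez("pics/top4.npz",**t)
def q(n,m,z):
    cn=max(cv2.findContours(m,0,2)[0],key=cv2.contourArea)
    P=np.array([ray(t,p,z) for p in cn.reshape(-1,2)],np.float32)*1000
    print(n,cv2.minAreaRect(P),cv2.boundingRect(cn))
h=cv2.cvtColor(t["img"],cv2.COLOR_RGB2HSV);m=cv2.inRange(h,(8,60,70),(28,255,255))
a=m.copy();a[:,:420]=0;a[:,475:]=0;a[:195]=0;a[310:]=0;q("lid",a,.009)
# tongs hinge steel column expected pixel vs seen
print(proj(c,(.4225,.1613,.116)),proj(c,(.4225,.1613,.044)))
crop(c["img"],200,120,440,300,3.3,"pics/w14c.png")
E
```

```text
t23.65 pos [0.4235 0.1618 0.2611] yaw -104.8 shift [ 0.0111  0.3078 -0.1907] turn -0.258 gap 0.0857 F [ 0.5 -0.5  9.2] xax [ 0.01   0.003 -1.   ] q [0.28 0.07 1.77 0.   1.29 2.11]
lid ((528.9406127929688, -183.61984252929688), (78.2411117553711, 225.41067504882812), 89.66146087646484) (429, 204, 34, 94)
[320.2060598  234.22672566] [320.31511125 212.44817821]
```

View pics/w14.png

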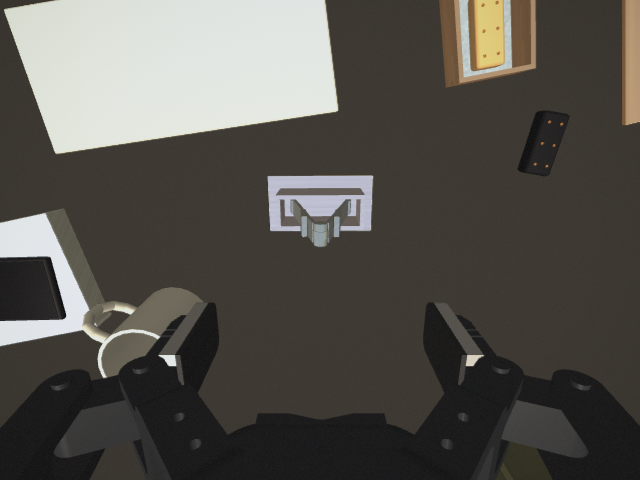

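Tongs stand in the cup (hinge at (320,234), matching the model). On to the lid.

servo_tool --increments '[-1,0,0.0307,-0.0193,0,-1,0,0.0307,-0.0193,0,-1,0,0.0307,-0.0193,0,-1,0,0.0307,-0.0193,0,-1,0,0.0307,-0.0193,0,-1,0,0.0307,-0.0193,0,-1,0,0.0307,-0.0193,0,-1,0,0.0307,-0.0193,0]'

```text
clock: 24.37
eef_pos: [0.5086, -0.1175, 0.2512]
orientation: [0.091, -0.701, 0.091, 0.701]
wrist_force: [1.0, 1.4, -0.1]
finger_gap: 0.0852
```

servo_tool --increments '[-1,0,0.0307,-0.0193,0,-1,0,0.0307,-0.0193,0,-1,0,0,0,-0.086,-1,0,0,0,-0.086,-1,0,0,0,-0.086,-1,0,0,0,0,-1,0,0,0,0,-1,0,0,0,0]'

```text
clock: 25.03
eef_pos: [0.5301, -0.1847, 0.2512]
orientation: [0.001, -0.707, 0.001, 0.707]
wrist_force: [0.9, -1.1, 0.3]
finger_gap: 0.0853
```

```bash
cat >> h.py <<'E'
def rectseen(c,lo,hi,z,roi):
    x0,y0,x1,y1=roi
    m=cv2.inRange(cv2.cvtColor(c["img"],cv2.COLOR_RGB2HSV),lo,hi);k=np.zeros_like(m);k[y0:y1,x0:x1]=m[y0:y1,x0:x1]
    cn=max(cv2.findContours(k,0,2)[0],key=cv2.contourArea)
    P=np.array([ray(c,p,z) for p in cn.reshape(-1,2)],np.float32)*1000
    r=cv2.minAreaRect(P);print("rect",np.round(r[0],1),np.round(r[1],1),round(r[2],1),"px",cv2.boundingRect(cn));return r
E
python3 - <<'E'
from h import *
c=robot.capture("wrist");cv2.imwrite("pics/w15.png",c["img"][:,:,::-1]);np.savez("pics/w15.npz",**c)
rectseen(c,(5,50,60),(28,255,255),.009,(220,0,430,480))
go(.532,-.184,.25,90)
E
```

```text
rect [ 532.1 -184.1] [ 71.  218.4] 89.7 px (283, 91, 75, 209)
t25.08 pos [ 0.5301 -0.1847  0.2513] yaw -90.1 shift [ 0.0013 -0.0007 -0.0019] turn -0.002 gap 0.0852 F [ 0.1 -0.3  0.2] xax [ 0.  0. -1.] q [-0.4   0.33  1.49  0.    1.32  1.17]
```

View pics/w15.png

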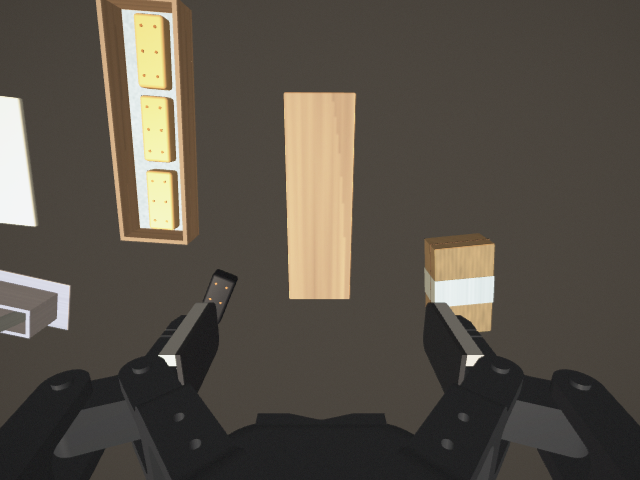

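Lid seen at (532.1, −184.1), yaw −0.3°, about 218×71 mm. Going down with jaws pre-set to about 76 mm.

servo_tool --increments '[-0.79,0.02,-0.0007,-0.0024,0.002,-0.79,0.035,0,0,0,-0.79,0.035,0,0,0,-0.79,0.035,0,0,0,-0.79,0.03,0,0,0,-0.79,0.03,0,0,0,-0.79,0.02,0,0,0,-0.79,0.01,0,0,0]' --newtons 25

```text
clock: 25.75
eef_pos: [0.5314, -0.1836, 0.0335]
orientation: [0.002, -0.706, 0.001, 0.708]
wrist_force: [-0.2, 0.5, -0.0]
finger_gap: 0.0768
```

servo_tool --increments '[-0.79,0,0,0,0,-0.79,0,0,0,0,-0.79,0.002,0,0,0,-0.79,0.002,0,0,0,-0.79,0.002,0,0,0,-0.79,0,0,0,0,-0.79,0,0,0,0]'

```text
clock: 26.33
eef_pos: [0.5325, -0.1842, 0.0306]
orientation: [-0.001, 0.707, -0.001, -0.707]
wrist_force: [0.2, 0.2, 0.3]
finger_gap: 0.0765
```

```bash
python3 - <<'E'
from h import *
c=robot.capture("wrist");cv2.imwrite("pics/w16.png",c["img"][:,:,::-1]);np.savez("pics/w16.npz",**c)
go(.5325,-.184,.025,89.7)
E
```

```text
t26.38 pos [ 0.5326 -0.1842  0.0305] yaw -90.1 shift [ 0.0055 -0.0002  0.0001] turn 0.003 gap 0.0766 F [-0.1 -0.2 -0.2] xax [ 0. -0. -1.] q [-0.4   0.61  1.65  0.    0.88  1.18]
```

servo_tool --increments '[-0.79,0.002,0,0,0,-0.79,0.002,0,0,0,-0.79,0.002,0,0,0,-0.79,0,0,0,0,-0.79,0,0,0,0]'

```text
clock: 26.8
eef_pos: [0.5324, -0.1841, 0.0241]
orientation: [0.001, -0.707, 0.001, 0.707]
wrist_force: [-0.2, 0.8, 1.4]
finger_gap: 0.0766
```

servo_tool --increments '[-0.79,0.0015,0,0,0,-0.79,0.0015,0,0,0,-0.79,0,0,0,0,-0.79,0,0,0,0]'

```text
clock: 27.13
eef_pos: [0.5324, -0.1841, 0.0212]
orientation: [0.001, -0.707, 0.001, 0.707]
wrist_force: [0.3, 0.2, -0.6]
finger_gap: 0.0765
```

servo_tool --increments '[-0.79,0.0015,0,0,0,-0.79,0.0015,0,0,0,-0.79,0,0,0,0,-0.79,0,0,0,0]'

```text
clock: 27.47
eef_pos: [0.5324, -0.1841, 0.0181]
orientation: [0.001, -0.707, 0.001, 0.707]
wrist_force: [-0.3, 0.1, 0.7]
finger_gap: 0.0766
```

servo_tool --increments '[-0.79,0.0015,0,0,0,-0.79,0.001,0,0,0,-0.79,0,0,0,0,-0.79,0,0,0,0]'

```text
clock: 27.8
eef_pos: [0.5325, -0.1841, 0.0157]
orientation: [0.001, -0.707, 0.001, 0.707]
wrist_force: [0.3, -0.5, -0.4]
finger_gap: 0.0763
```

```bash
python3 - <<'E'
from h import *
c=robot.capture("wrist");cv2.imwrite("pics/w17.png",c["img"][:,:,::-1]);go(.5325,-.184,.02,89.7)
crop(c["img"],190,220,450,400,3,"pics/w17c.png")
E
```

```text
t27.85 pos [ 0.5325 -0.1842  0.0158] yaw -90.1 shift [-0.0042 -0.0002 -0.    ] turn 0.003 gap 0.0766 F [-0.2  0.6 -0.5] xax [ 0. -0. -1.] q [-0.4   0.63  1.65 -0.    0.86  1.17]
```

View pics/w17c.png

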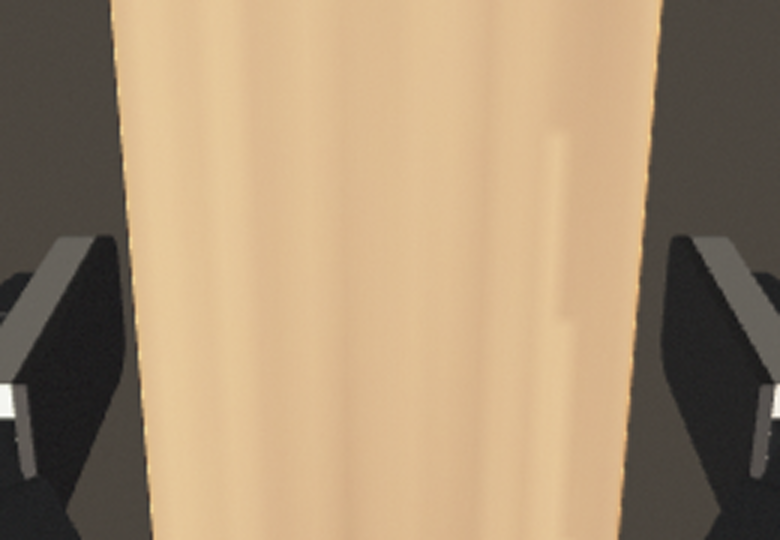

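servo_tool --increments '[-0.79,0.001,0,0,0,-0.79,0.001,0,0,0,-0.79,0,0,0,0,-0.79,0,0,0,0]'

```text
clock: 28.18
eef_pos: [0.5324, -0.1841, 0.0137]
orientation: [0.001, -0.707, 0.001, 0.707]
wrist_force: [-0.1, -0.0, -0.8]
finger_gap: 0.0764
```

servo_tool --increments '[-0.79,0.001,0,0,0,-0.79,0.001,0,0,0,-0.79,0,0,0,0,-0.79,0,0,0,0]'

```text
clock: 28.52
eef_pos: [0.5326, -0.1842, 0.0123]
orientation: [-0.001, 0.707, -0.001, -0.707]
wrist_force: [-3.6, 2.1, 8.8]
finger_gap: 0.0764
```

servo_tool --increments '[-0.79,-0.0025,0,0,0,-0.79,0,0,0,0,-0.7,0,0,0,0,-0.6,0,0,0,0,-0.4,0,0,0,0,0,0,0,0,0,0,0,0,0,0]' --newtons 30

```text
clock: 29.1
eef_pos: [0.5327, -0.1842, 0.0149]
orientation: [-0.001, 0.707, -0.001, -0.707]
wrist_force: [-2.8, 1.7, 10.4]
finger_gap: 0.0683
```

servo_tool --increments '[0,0,0,0,0,0,-0.005,0,0,0,0,-0.01,0,0,0,0,-0.02,0,0,0,0,-0.03,0,0,0,0,-0.03,0,0,0,0,0,0,0,0,0,0,0,0,0]'

```text
clock: 29.77
eef_pos: [0.5331, -0.1844, 0.1113]
orientation: [-0.0, 0.708, -0.001, -0.706]
wrist_force: [-0.6, 0.1, -1.1]
finger_gap: 0.0677
```

```bash
python3 - <<'E'
from h import *
c=robot.capture("wrist");cv2.imwrite("pics/w18.png",c["img"][:,:,::-1]);np.savez("pics/w18.npz",**c)
go(.6066,-.0275,.11,90-4.1)
c=dict(np.load("pics/w15.npz"))
s=[ray(c,p,.036) for p in((121,239),(189,243),(98,0))];print(s)
t=dict(np.load("pics/top4.npz"))
E
```

```text
t29.82 pos [ 0.5324 -0.1841  0.1096] yaw -90.1 shift [-0.0004 -0.1568 -0.0739] turn 0.069 gap 0.0682 F [-0.6  0.4 -2.3] xax [ 0.001 -0.    -1.   ] q [-0.4   0.49  1.62  0.    1.03  1.17]
[array([0.5033277 , 0.01310606]), array([ 0.49894379, -0.05388652]), array([ 0.70845011, -0.00333172])]
```

View pics/w18.png

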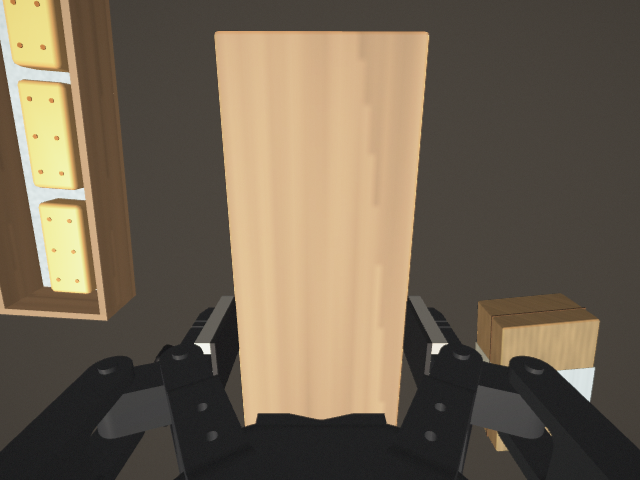

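servo_tool --increments '[0,0,-0.0261,-0.0124,0,0,0,-0.0261,-0.0124,0,0,0,-0.0261,-0.0124,0,0,0,-0.0261,-0.0124,0,0,0,-0.0261,-0.0124,0,0,0,-0.026,-0.0124,0.066,0,0,0,0,0,0,0,0,0,0]'

```text
clock: 30.48
eef_pos: [0.6068, -0.0265, 0.1076]
orientation: [0.023, -0.706, 0.023, 0.708]
wrist_force: [-0.0, -0.4, -0.8]
finger_gap: 0.0678
```

servo_tool --increments '[0,0.02,0,0,0,0,0.02,0,0,0,0,0.01,0,0,0,0,0.005,0,0,0,0,0,0,0,0,0,0,0,0,0]'

```text
clock: 30.98
eef_pos: [0.6073, -0.0282, 0.0547]
orientation: [-0.024, 0.707, -0.024, -0.707]
wrist_force: [0.7, -1.0, -0.5]
finger_gap: 0.0681
```

```bash
python3 - <<'E'
from h import *
c=robot.capture("wrist");cv2.imwrite("pics/w19.png",c["img"][:,:,::-1]);np.savez("pics/w19.npz",**c)
s=robot.capture("scene");np.savez("pics/scene5.npz",**s);crop(s["img"],200,200,340,300,5.5,"pics/s5c.png")
go(.6068,-.0277,.048,90-3.9)
E
```

```text
t31.08 pos [ 0.6077 -0.0281  0.0553] yaw -93.9 shift [ 0.0073 -0.0003  0.0009] turn -0.000 gap 0.0676 F [ 0.9 -0.4  0.1] xax [ 0.001 -0.    -1.   ] q [-0.11  0.65  1.51 -0.    0.98  1.53]
```

View pics/w19.png

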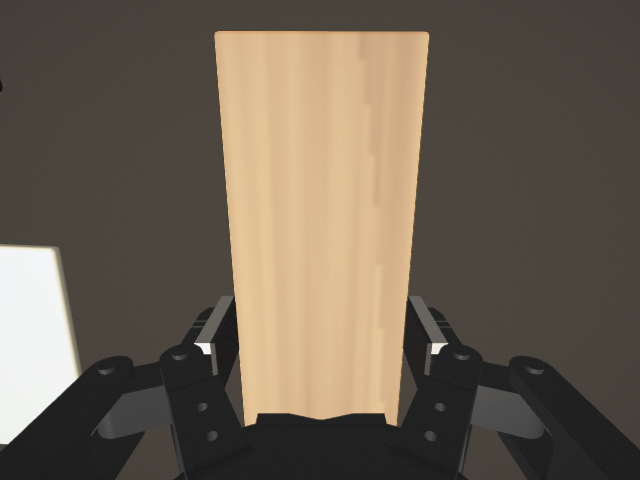

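servo_tool --increments '[0,0.001,-0.0002,0.0007,0,0,0.001,0,0,0,0,0.001,0,0,0,0,0,0,0,0,0,0,0,0,0]'

```text
clock: 31.5
eef_pos: [0.6065, -0.0276, 0.0513]
orientation: [-0.024, 0.707, -0.024, -0.707]
wrist_force: [-0.6, 1.0, -0.8]
finger_gap: 0.0679
```

servo_tool --increments '[0,0.001,0,0,0,0,0.001,0,0,0,0,0,0,0,0,0,0,0,0,0]'

```text
clock: 31.83
eef_pos: [0.6065, -0.0276, 0.0492]
orientation: [0.024, -0.707, 0.024, 0.707]
wrist_force: [-0.2, -0.7, -1.7]
finger_gap: 0.068
```

servo_tool --increments '[0,0.001,0,0,0,0,0.001,0,0,0,0,0,0,0,0,0,0,0,0,0]'

```text
clock: 32.17
eef_pos: [0.6067, -0.0276, 0.0479]
orientation: [-0.024, 0.707, -0.024, -0.707]
wrist_force: [-4.2, 0.1, 7.7]
finger_gap: 0.0679
```

Contact came at the expected home height (TCP 0.0479), so I'll release and check.

servo_tool --increments '[-0.3,0,0,0,0,-0.6,0,0,0,0,-0.8,0,0,0,0,-0.8,0,0,0,0,-0.8,-0.02,0,0,0,-0.8,-0.03,0,0,0,-0.8,-0.04,0,0,0,-0.8,-0.04,0,0,0]'

```text
clock: 32.83
eef_pos: [0.606, -0.0275, 0.1782]
orientation: [0.024, -0.706, 0.024, 0.707]
wrist_force: [0.5, 0.4, -0.2]
finger_gap: 0.0769
```

servo_tool --increments '[0,-0.04,0,0,0,1,-0.03,0,0,0,1,0,0,0,0,1,0,0,0,0]'

```text
clock: 33.17
eef_pos: [0.6069, -0.0276, 0.2489]
orientation: [-0.024, 0.708, -0.024, -0.706]
wrist_force: [0.0, 0.5, -0.6]
finger_gap: 0.0284
```

```bash
python3 - <<'E'
from h import *
c=robot.capture("wrist");cv2.imwrite("pics/w20.png",c["img"][:,:,::-1]);np.savez("pics/w20.npz",**c)
rectseen(c,(5,50,60),(28,255,255),.042,(200,0,440,330))
go(.6068,-.0277,.15,86.1)
crop(c["img"],220,60,420,300,2.5,"pics/w20c.png")
E
```

```text
rect [605.2 -28.1] [ 71.6 219. ] 85.7 px (281, 92, 81, 228)
t33.22 pos [ 0.6064 -0.0276  0.247 ] yaw -93.9 shift [ 0.097   0.0001 -0.0004] turn -0.000 gap 0.0213 F [-0.4  0.2 -0.8] xax [ 0.  0. -1.] q [-0.11  0.43  1.36  0.    1.35  1.53]
```

View pics/w20.png

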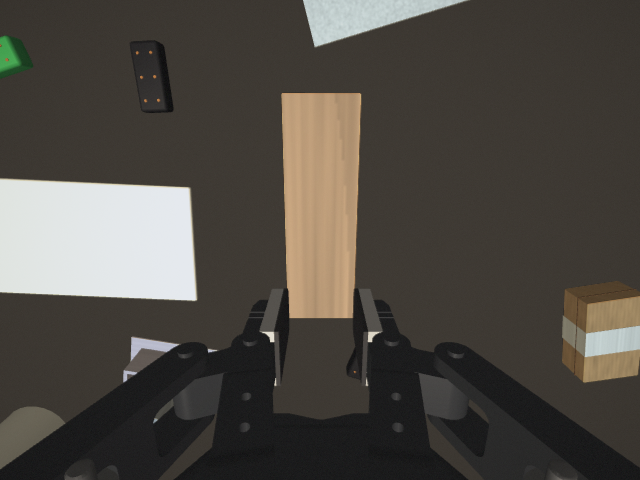

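Lid rests flat, centred at (605, −28), yaw −4.3°. Pressing with closed fingers.

servo_tool --increments '[1,0.03,0.0004,0.0008,0,1,0.04,0,0,0,1,0.04,0,0,0,1,0.04,0,0,0,1,0.022,0,0,0,1,0,0,0,0,1,0,0,0,0]'

```text
clock: 33.8
eef_pos: [0.6049, -0.0278, 0.0739]
orientation: [0.024, -0.705, 0.024, 0.708]
wrist_force: [0.1, 0.2, 1.2]
finger_gap: -0.0002
```

servo_tool --increments '[1,0.002,0,0,0,1,0.002,0,0,0,1,0.002,0,0,0,1,0.002,0,0,0,1,0,0,0,0,1,0,0,0,0]'

```text
clock: 34.3
eef_pos: [0.6058, -0.0279, 0.0675]
orientation: [-0.024, 0.707, -0.024, -0.707]
wrist_force: [0.0, 1.1, -0.4]
finger_gap: 0.0
```

servo_tool --increments '[1,0.0015,0,0,0,1,0.0015,0,0,0,1,0.0015,0,0,0,1,0,0,0,0,1,0,0,0,0]'

```text
clock: 34.72
eef_pos: [0.6059, -0.0279, 0.0641]
orientation: [-0.024, 0.707, -0.024, -0.707]
wrist_force: [-7.8, -0.3, 15.0]
finger_gap: -0.0002
```

servo_tool --increments '[1,0.001,0,0,0,1,0.001,0,0,0,1,0,0,0,0,1,0,0,0,0,1,0,0,0,0]'

```text
clock: 35.13
eef_pos: [0.6059, -0.028, 0.0639]
orientation: [-0.024, 0.707, -0.024, -0.706]
wrist_force: [-19.3, 1.9, 35.8]
finger_gap: -0.0
```

Lid top confirmed at 0.042, pressed at 36 N. Next, the carton.

servo_tool --increments '[1,-0.01,0,0,0,1,-0.03,0,0,0,1,-0.04,0,0,0,1,-0.04,0,0,0,1,-0.04,0,0,0,0,-0.03,0,0,0,-1,0,0,0,0]'

```text
clock: 35.72
eef_pos: [0.6073, -0.028, 0.258]
orientation: [-0.024, 0.71, -0.024, -0.703]
wrist_force: [-0.5, -0.8, 0.5]
finger_gap: 0.0236
```

```bash
python3 - <<'E'
from h import *
c=robot.capture("wrist");np.savez("pics/w21.npz",**c);cv2.imwrite("pics/w21.png",c["img"][:,:,::-1])
rectseen(c,(5,50,60),(28,255,255),.042,(200,0,440,330))
go(.446,-.332,.25,94.8)
E
```

```text
rect [606.2 -27.8] [ 71.6 219.6] 86.2 px (282, 94, 79, 223)
t35.77 pos [ 0.6066 -0.028   0.2543] yaw -93.9 shift [0.0035 0.3142 0.1395] turn -0.152 gap 0.0308 F [-0.7  0.1 -0.2] xax [ 0.006 -0.001 -1.   ] q [-0.11  0.42  1.35  0.    1.36  1.53]
```

servo_tool --increments '[-1,0,0.0349,0.0154,0,-1,0,0.0349,0.0154,0,-1,0,0.0349,0.0154,0,-1,0,0.0349,0.0154,0,-1,0,0.0349,0.0154,0,-1,0,0.0349,0.0154,0,-1,0,0.0349,0.0154,0,-1,0,0.0349,0.0154,0]'

```text
clock: 36.43
eef_pos: [0.4623, -0.2993, 0.2495]
orientation: [0.024, -0.706, 0.024, 0.707]
wrist_force: [0.9, -0.4, -0.1]
finger_gap: 0.0853
```

servo_tool --increments '[-1,0,0.0349,0.0154,0,-1,0,0,0,-0.076,-1,0,0,0,-0.076,-1,0,0,0,0,-1,0,0,0,0,-1,0,0,0,0]'

```text
clock: 36.93
eef_pos: [0.4461, -0.3315, 0.2501]
orientation: [-0.029, -0.706, -0.029, 0.707]
wrist_force: [-0.3, 0.3, 1.2]
finger_gap: 0.0856
```

```bash
python3 - <<'E'
from h import *
c=robot.capture("wrist");np.savez("pics/w22.npz",**c);cv2.imwrite("pics/w22.png",c["img"][:,:,::-1])
go(.446,-.332,.25,94.8)
E
```

```text
t36.98 pos [ 0.4462 -0.3314  0.2503] yaw -85.3 shift [0.0003 0.0005 0.0002] turn -0.001 gap 0.0854 F [-0.8 -0.7 -0.7] xax [-0.001  0.    -1.   ] q [-0.7   0.32  1.51 -0.    1.32  0.78]
```

View pics/w22.png

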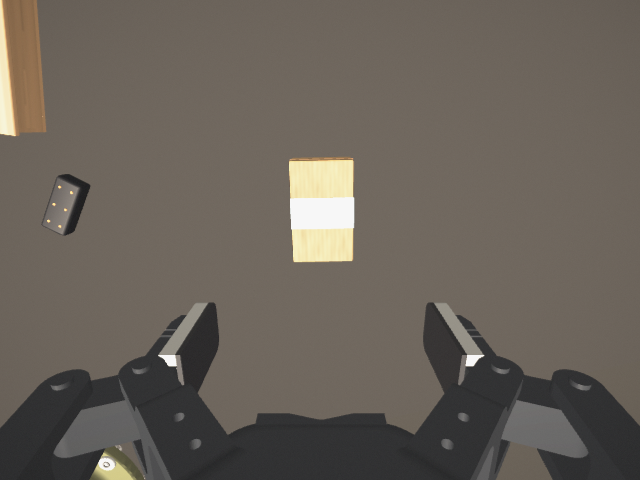

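```bash
python3 - <<'E'
from h import *
c=dict(np.load("pics/w22.npz"))
P=np.array([ray(c,p,.038) for p in((290,160),(353,160),(353,261),(294,261))]);e=P[0]+P[1]-P[2]-P[3]
a=np.degrees(np.arctan2(e[1],e[0]));print(P.round(4),P.mean(0),a,np.linalg.norm(P[0]-P[1]),np.linalg.norm(P[0]-P[3]))
go(*P.mean(0),.03,90+a)
E
```

```text
[[ 0.4932 -0.2997]
 [ 0.498  -0.3574]
 [ 0.3993 -0.3682]
 [ 0.3945 -0.3092]] [ 0.44624015 -0.33362616] 5.8719638848047815 0.05786433263309429 0.09924367027691662
t36.98 pos [ 0.4462 -0.3314  0.2503] yaw -85.3 shift [ 0.2203  0.0023 -0.    ] turn -0.020 gap 0.0854 F [-0.8 -0.7 -0.7] xax [-0.001  0.    -1.   ] q [-0.7   0.32  1.51 -0.    1.32  0.78]
```

servo_tool --increments '[-1,0.02,0.0022,0,-0.015,-1,0.035,0,0,0,-1,0.035,0,0,0,-1,0.035,0,0,0,-1,0.035,0,0,0,-1,0.03,0,0,0,-1,0.02,0,0,0,-1,0.01,0,0,0]'

```text
clock: 37.65
eef_pos: [0.4454, -0.3329, 0.0278]
orientation: [-0.034, -0.705, -0.036, 0.707]
wrist_force: [-0.3, 0.2, -0.1]
finger_gap: 0.0852
```

servo_tool --increments '[-0.7,0,0,0,0,-0.5,0,0,0,0,-0.3,0,0,0,0,0,0,0,0,0,0,0,0,0,0,0,0,0,0,0,0,0,0,0,0]' --newtons 30

```text
clock: 38.23
eef_pos: [0.4468, -0.3345, 0.0322]
orientation: [0.035, 0.707, 0.034, -0.706]
wrist_force: [-0.9, 1.1, 7.8]
finger_gap: 0.0594
```

servo_tool --increments '[0,-0.01,0,0,0,0,-0.03,0,0,0,0,-0.03,0,0,0,0,-0.03,0,0,0,0,-0.02,0,0,0,0,0,0,0,0,0,0,0,0,0]'

```text
clock: 38.82
eef_pos: [0.4464, -0.3342, 0.1521]
orientation: [0.035, 0.707, 0.034, -0.706]
wrist_force: [0.3, 0.6, -1.0]
finger_gap: 0.0596
```

```bash
python3 - <<'E'
from h import *
c=robot.capture("wrist");np.savez("pics/w23.npz",**c);cv2.imwrite("pics/w23.png",c["img"][:,:,::-1])
go(.6062,-.0278,.15,90-3.9)
E
```

```text
t38.87 pos [ 0.446  -0.3339  0.1508] yaw -84.3 shift [ 0.0008 -0.2888 -0.1896] turn 0.167 gap 0.0592 F [ 0.3  0.9 -0.8] xax [-0.  0. -1.] q [-0.71  0.42  1.61  0.    1.11  0.76]
```

View pics/w23.png

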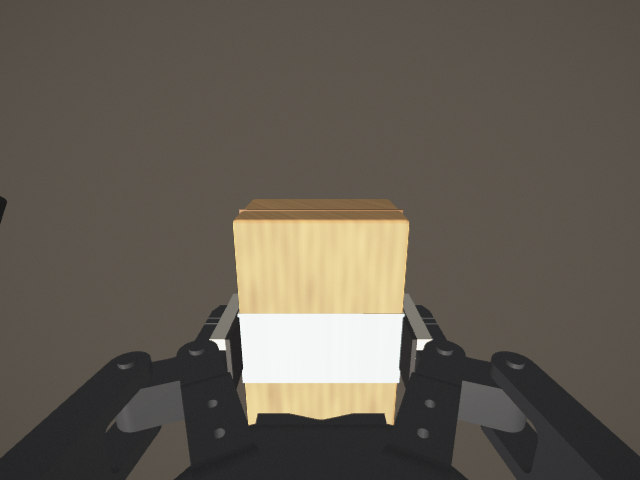

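servo_tool --increments '[0,0,-0.0321,-0.0211,0,0,0,-0.0321,-0.0211,0,0,0,-0.0321,-0.0211,0,0,0,-0.0321,-0.0211,0,0,0,-0.0321,-0.0211,0,0,0,-0.0321,-0.0211,0,0,0,-0.0321,-0.0211,0,0,0,-0.0321,-0.0211,0]'

```text
clock: 39.53
eef_pos: [0.5888, -0.0599, 0.1492]
orientation: [-0.035, -0.705, -0.035, 0.707]
wrist_force: [0.4, -0.4, -0.4]
finger_gap: 0.0594
```

servo_tool --increments '[0,0,-0.0321,-0.0211,0,0,0,0,0,0.0835,0,0,0,0,0.0835,0,0.02,0,0,0,0,0.03,0,0,0,0,0.018,0,0,0,0,0,0,0,0,0,0,0,0,0]'

```text
clock: 40.2
eef_pos: [0.6059, -0.0278, 0.0814]
orientation: [0.024, -0.706, 0.024, 0.708]
wrist_force: [0.7, 0.1, -0.6]
finger_gap: 0.0596
```

```bash
python3 - <<'E'
from h import *
c=robot.capture("wrist");np.savez("pics/w24.npz",**c);cv2.imwrite("pics/w24.png",c["img"][:,:,::-1])
go(.606,-.0278,.074,90-3.9)
E
```

```text
t40.25 pos [ 0.6067 -0.0279  0.0829] yaw -93.9 shift [ 0.0089 -0.      0.0007] turn -0.000 gap 0.0595 F [ 0.   0.4 -1.4] xax [-0.001  0.    -1.   ] q [-0.11  0.61  1.5   0.    1.04  1.53]
```

View pics/w24.png

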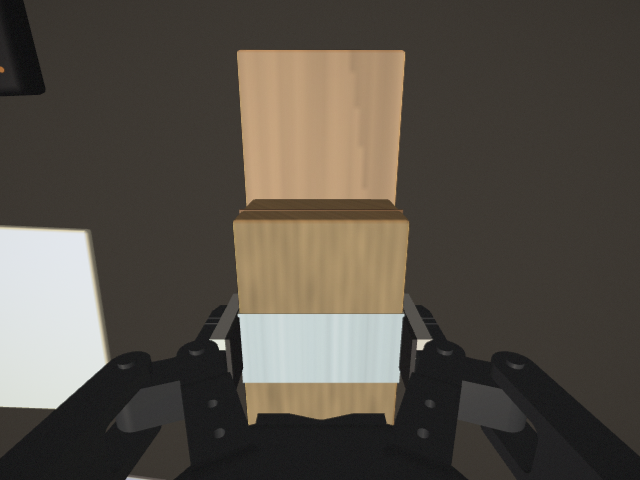

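The carton is in line with the lid (both centred at col 321), so I'm lowering it until contact.

servo_tool --increments '[0,0.003,0,0.0005,0,0,0.003,0,0,0,0,0.001,0,0,0,0,0,0,0,0,0,0,0,0,0]'

```text
clock: 40.67
eef_pos: [0.6063, -0.0278, 0.0761]
orientation: [-0.024, 0.707, -0.024, -0.707]
wrist_force: [-0.0, 0.9, -0.8]
finger_gap: 0.0593
```

servo_tool --increments '[0,0.001,0,0,0,0,0.0005,0,0,0,0,0,0,0,0,0,0,0,0,0]'

```text
clock: 41.0
eef_pos: [0.6062, -0.0278, 0.0743]
orientation: [-0.024, 0.707, -0.024, -0.707]
wrist_force: [-0.7, -0.2, -0.5]
finger_gap: 0.0592
```

servo_tool --increments '[0,0.001,0,0,0,0,0,0,0,0,0,0,0,0,0]'

```text
clock: 41.25
eef_pos: [0.6063, -0.0278, 0.0742]
orientation: [-0.024, 0.707, -0.024, -0.707]
wrist_force: [-5.6, 1.1, 8.7]
finger_gap: 0.0597
```

servo_tool --increments '[-0.5,0,0,0,0,-0.8,0,0,0,0,-1,0,0,0,0,-1,0,0,0,0,-1,-0.01,0,0,0,-1,-0.03,0,0,0,-1,-0.04,0,0,0,-1,-0.04,0,0,0]'

```text
clock: 41.92
eef_pos: [0.6057, -0.0277, 0.1949]
orientation: [0.024, -0.706, 0.024, 0.707]
wrist_force: [1.3, -0.5, 0.4]
finger_gap: 0.0854
```

servo_tool --increments '[-1,-0.04,0,0,0,-1,-0.02,0,0,0,-1,0,0,0,0,-1,0,0,0,0]'

```text
clock: 42.25
eef_pos: [0.6063, -0.0278, 0.2549]
orientation: [-0.024, 0.708, -0.024, -0.706]
wrist_force: [-0.5, -0.7, -1.0]
finger_gap: 0.0856
```

```bash
python3 - <<'E'
from h import *
c=robot.capture("wrist");np.savez("pics/w25.npz",**c)
s=robot.capture("scene")
a=cv2.resize(s["img"][150:320,190:510],None,fx=2,fy=2,interpolation=2)
b=cv2.resize(c["img"],(347,260))
o=np.zeros((600,640,3),np.uint8);o[:340,:640]=a;o[340:,:347]=b
cv2.imwrite("pics/fin.png",o[:,:,::-1]);go(.606,-.0278,.2,86.1)
crop(c["img"],250,60,400,330,2.2,"pics/w25c.png")
E
```

```text
t42.35 pos [ 0.6058 -0.0278  0.2523] yaw -93.9 shift [ 0.0523  0.     -0.0003] turn -0.000 gap 0.0856 F [ 0.7 -0.1 -0.7] xax [-0.002  0.    -1.   ] q [-0.11  0.43  1.35 -0.    1.37  1.53]
```

View pics/fin.png

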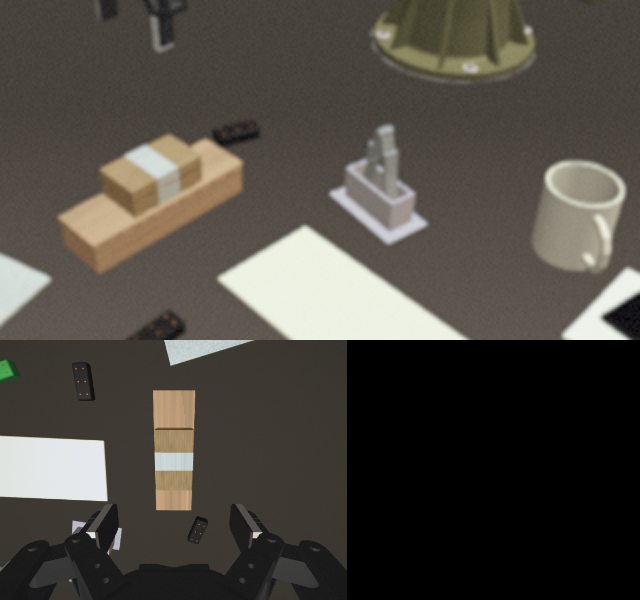

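```bash
python3 - <<'E'
from h import *
c=dict(np.load("pics/w25.npz"))
g=cv2.cvtColor(c["img"],cv2.COLOR_RGB2GRAY)[:,312:330].astype(float).mean(1)
d=np.diff(cv2.GaussianBlur(g[:,None],(1,3),0)[:,0]);ks=[i for i in range(60,340) if abs(d[i])>7 and abs(d[i])==abs(d[max(0,i-3):i+4]).max()]
print([(k,round(d[k])) for k in ks]);
for k in ks:print(k,ray(c,(321,k+.5),.042).round(4),ray(c,(321,k+.5),.080).round(4))
E
```

```text
[(92, 45), (161, -34), (165, 35), (207, 31), (240, -27), (314, -36)]
92 [ 0.714  -0.0357] [ 0.7106 -0.0354]
161 [ 0.655  -0.0317] [ 0.6584 -0.0319]
165 [ 0.6514 -0.0314] [ 0.6552 -0.0317]
207 [ 0.6119 -0.0287] [ 0.6202 -0.0293]
240 [ 0.5788 -0.0265] [ 0.5908 -0.0273]
314 [ 0.4971 -0.0209] [ 0.5185 -0.0223]
```

Lid centre x is 0.6055 and carton centre x is about 0.6054, so the stack is centred. Handing in.

```bash
python3 -c "
from plant import robot
print(robot.hand_in(),robot.get_state()['clock'])"
```

```text
the job is handed in; nothing more can be done
the job is handed in; nothing more can be done
```

The welcome gift is made up and handed in at about 42 s on the robot's clock; `hand_in()` gives no verdict.

- **Shortbread:** I moved all three fingers into the box with the tongs. One was knocked about 4 cm aside during the run, so I located it again before picking it up. A picture taken before the lid went on showed all three lying flat in a row. The inside can't be checked now that the lid is on.
- **Tongs:** They are standing upright back in their cup in the last picture.
- **Lid:** It seated at the expected height and I pressed it with closed fingers to about 36 N. That press also put about 19 N sideways on it, but the lid stayed centred and level afterwards.
- **Carton:** Only the short carton was there. It is on the lid, lengthways, with centres within about 1 mm along the length and in line across it.
- **Book, phone and mug:** The arm never went near them. The mug looks untouched in the last picture, but I did not measure whether any of the three had moved.

Two things disagreed or went over. The top camera read 4–5 mm off the wrist camera in x, so I used the wrist readings for the fine fits. I also viewed about 10 pictures more than the budget of 14.

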